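# Blow off bronze bushes at the air station

## Task

Blow the bronze bushes clean: put every bush from the rubber mat on the riser stand into the aluminium tray of the blow-off station, slide the nozzle carriage along its track until its pointer lines up with the brass index clip, then turn the ball valve fully open and leave it open for at least two seconds. Then turn the valve fully shut, push the carriage back to its parked end, and move all the bushes into the separate steel dry tray. Keep the valve shut whenever the nozzle is away from the clip, and leave the other things on the stand where they are.

Things in the scene. Friction and masses are not known exactly. Their poses are not given: they have to be found in the camera images.
- riser: Grey steel riser stand over the worktop, fixed, with all the task's things on it: its top is 220 mm above the worktop, 285 mm deep (x) by 335 mm wide (y), from x 0.345 to 0.63 and y -0.235 to 0.10, with a rim 14 mm high all round. Origin on the worktop under its centre; axes as the world.
- post_gap (a point): Point on the stand's top near its front edge, in the gap between two tall solid steel posts of the rack in front of the worktop: one at x 0.27 to 0.325, y -0.395 to -0.315, one at x 0.305 to 0.32, y 0.085 to 0.15. The arm works through this gap: swing in folded back, and keep elbow and wrist off the posts.
- rig: Blow-off station, one fixed unit on a grey base plate 210 x 116 x 6 mm. Origin on the riser stand 17 mm behind the plate's centre; x points to its back (away from the robot, turned by its small yaw), y to its left, z up. From front to back: a low aluminium tray, a raised aluminium track with the nozzle carriage, and at the back a short air pipe (10 mm to the left of the origin, 64 mm up, along x) with a brass ball valve.
- blow_tray (a point): Centre of the inner floor of the station's tray, 80 mm in front of the rig origin and 9 mm above the riser stand; axes as the rig. Inside 70 mm (x) by 110 mm (y), walls 3 mm thick, rim 5 mm above this floor; the carriage block begins 64 mm behind this point and the track (28 mm high) 67 mm behind it.
- carriage (a joint): Nozzle carriage position in m, 0 = parked at the right (-y) end of the track, growing to the left (rig +y) to a stop at 0.072. Friction about 2 N; it stays where it is left. It starts between 0 and 0.02.
- slider_grip (a point): Point to grip on the carriage's upright black fin: fin 12 mm thick (rig y), 26 mm wide (rig x), its top 13 mm above this point (which is 80 mm above the stand), the wider carriage block (42 x 30 mm) 32 mm below it. Moves with the carriage; axes as the rig.
- nozzle_pointer (a point): Tip of the steel pointer blade at the back of the carriage; moves with the carriage.
- index_mark (a point): Centre line of the brass index clip (14 mm wide) on the back edge of the track; fixed during a run, at a different place along the track each time. The pointer lines up when both have the same position along rig y (the carriage is then at about 0.036 to 0.061).
- valve_lever (a joint): Valve lever angle in rad about the vertical, 0 = shut (lever across the pipe, pointing right, rig -y), pi/2 = open (lever along the pipe, pointing to the front, rig -x), hard stop at both ends; it opens clockwise seen from above. Friction about 0.15 N m; it stays where it is left. It starts at 0 to 0.05.
- lever_grip (a point): Point to grip on the lever: in the middle of its rubber sleeve (42 mm long, 16 mm wide, 11 mm high), 52 mm from the valve axis, 127 mm above the stand; x points outward along the lever, z up. When the valve is open it points over the track; the top of the carriage fin is 33 mm lower than this point.
- valve_axis (a point): On the vertical axis of the valve, at the lever's height; fixed in the rig, axes as the rig.
- parts_mat: Black ribbed rubber mat, 74 x 108 x 3 mm, fixed; origin under its centre, x across, y along it. It lies at the right of the stand, either in front of the dry tray or behind it.
- dry_floor (a point): Centre of the inner floor of the dry tray (steel, 74 x 108 mm outside, 68 x 102 mm inside, wire rim and wire handles at its ends, walls 3 mm thick, rim 5 mm above this floor, which is 3 mm above the stand); fixed; x across, y along it.
- valve_spring: Bystander: steel valve spring standing, 31 mm wide, 45 mm high, on the stand left of the station; origin under its centre.
- small_gear: Bystander: dark small gear lying flat, 60 mm across, 16 mm high, on the stand left of the station; origin under its centre.
- core_plug: Bystander: core plug lying flat, 58 mm across, 20 mm high, on the stand at its right rear; origin under its centre.
- bush_a: Bronze bush (plain sleeve with a 16 mm bore), standing on end at the start: 30 mm outside, 22 mm high, about 50 g. Origin at the centre of its lower end, z along its axis. Two or three of the three are present; None if absent.
- bush_b: Bronze bush (plain sleeve with a 16 mm bore), standing on end at the start: 30 mm outside, 22 mm high, about 50 g. Origin at the centre of its lower end, z along its axis. Two or three of the three are present; None if absent.
- bush_c: Bronze bush (plain sleeve with a 16 mm bore), standing on end at the start: 30 mm outside, 22 mm high, about 50 g. Origin at the centre of its lower end, z along its axis. Two or three of the three are present; None if absent.
Not all that is in view belongs to the job. Leave any purple look-alike of the bush_a alone.

How it is judged:
On the way, in this order (a step that is already met when the one before it is completed fails the run):
1. all bushes that are present lie or stand in the station's tray, let go, valve shut (x of bush_a in the frame of blow_tray between -0.033 and 0.033 m and y of bush_a in the frame of blow_tray between -0.053 and 0.053 m and z of bush_a in the frame of blow_tray between -0.005 and 0.018 m and x of bush_b in the frame of blow_tray between -0.033 and 0.033 m and y of bush_b in the frame of blow_tray between -0.053 and 0.053 m and z of bush_b in the frame of blow_tray between -0.005 and 0.018 m and x of bush_c in the frame of blow_tray between -0.033 and 0.033 m and y of bush_c in the frame of blow_tray between -0.053 and 0.053 m and z of bush_c in the frame of blow_tray between -0.005 and 0.018 m and linear speed of each of bush_a, bush_b, bush_c below 0.02 m/s and contact force between the fingers and bush_a below 0.05 N and contact force between the fingers and bush_b below 0.05 N and contact force between the fingers and bush_c below 0.05 N and value of joint valve_lever below 0.09 rad), for 0.2 s.
2. nozzle pointer within 5 mm of the index clip along the track, valve still shut (y of nozzle_pointer in the frame of index_mark between -0.005 and 0.005 m and value of joint valve_lever below 0.09 rad), for 0.2 s.
3. valve within 0.09 rad of its open stop for 2 s, with the pointer at the clip and the bushes in the tray (value of joint valve_lever above 1.48 rad and y of nozzle_pointer in the frame of index_mark between -0.005 and 0.005 m and x of bush_a in the frame of blow_tray between -0.033 and 0.033 m and y of bush_a in the frame of blow_tray between -0.053 and 0.053 m and z of bush_a in the frame of blow_tray between -0.005 and 0.018 m and x of bush_b in the frame of blow_tray between -0.033 and 0.033 m and y of bush_b in the frame of blow_tray between -0.053 and 0.053 m and z of bush_b in the frame of blow_tray between -0.005 and 0.018 m and x of bush_c in the frame of blow_tray between -0.033 and 0.033 m and y of bush_c in the frame of blow_tray between -0.053 and 0.053 m and z of bush_c in the frame of blow_tray between -0.005 and 0.018 m), for 2 s.
4. valve back within 0.09 rad of its shut stop (value of joint valve_lever below 0.09 rad), for 0.2 s.
5. carriage back within 6 mm of its parked end, valve shut (value of joint carriage below 0.006 m and value of joint valve_lever below 0.09 rad), for 0.2 s.
At the end, for the whole second after the job is handed in: Every bush present is in the dry tray (its origin within 33 mm across and 50 mm along of the floor's centre and at most 18 mm above the floor, so not on top of another) and at rest; the valve is within 0.09 rad of shut and the carriage within 6 mm of its parked end (all of step 5 and x of bush_a in the frame of dry_floor between -0.033 and 0.033 m and y of bush_a in the frame of dry_floor between -0.05 and 0.05 m and z of bush_a in the frame of dry_floor between -0.005 and 0.018 m and x of bush_b in the frame of dry_floor between -0.033 and 0.033 m and y of bush_b in the frame of dry_floor between -0.05 and 0.05 m and z of bush_b in the frame of dry_floor between -0.005 and 0.018 m and x of bush_c in the frame of dry_floor between -0.033 and 0.033 m and y of bush_c in the frame of dry_floor between -0.05 and 0.05 m and z of bush_c in the frame of dry_floor between -0.005 and 0.018 m and linear speed of each of bush_a, bush_b, bush_c below 0.02 m/s and velocity of joint carriage below 0.01 m/s); the robot touches nothing.
It fails at once if valve opened by more than 0.35 rad while the pointer is more than 15 mm from the index clip (value of joint valve_lever above 0.35 rad and (y of nozzle_pointer in the frame of index_mark above 0.015 m or y of nozzle_pointer in the frame of index_mark below -0.015 m)).
It fails at once if a bystander moved by more than 40 mm (distance of any of valve_spring, small_gear, core_plug from where it was at the start of the episode above 0.04 m).
Of bush_a, bush_b, bush_c only 2 to 3 are there at a start; the rules pass over those that are not, and their reading is None.
At some moment in a run one of bush_a, bush_b, bush_c may be knocked a few centimetres aside while the robot is not near it.
Once in a run the grip may slacken for a moment while it holds something.
It also fails if it takes over 208 s, if anything falls off the work surface, if the arm or the gripper's body presses on something with over 40 N, if the wrist force passes 120 N, or if a joint passes its speed limit or range.

## Robot

A 7-joint arm with a two-finger parallel gripper is mounted at the origin on a cart in front of the work surface, level with it; the furniture and walls round the work are solid. World frame = base frame: x ahead of the robot, y to its left, z up, the work surface at z = 0. Lengths are in m, angles in rad, forces in N, time in s.
With the tool pointing down it reaches from about 0.4 to 0.75 m from the base axis. Payload 19.5 kg.
Tool frame: the origin (TCP) lies midway between the tips of the shut fingers; the grasp point (between the pads) lies 19 mm behind it; z points along the fingers, y is the direction in which the jaws open and shut (so a half turn about z gives the same grasp; the last joint's range is limited). The gripper opens to 85 mm and grips with 20 to 120 N. Pads are 22 mm wide; open, the fingers measure 114 mm over their backs; the gripper's body (76 mm by 85 mm) begins 54 mm behind the grasp point. The pads swing forward as they close: fully open they stand 13 mm farther back than shut.
Start: joints at [1.252, 0.707, -0.028, 1.485, 0.022, 0.951, -0.075], TCP at [0.157, -0.553, 0.191] pointing down, gripper open.
Joint ranges: [-2.71, 2.71], [-0.32, 2.16], [-1.57, 1.52], [0, 2.45], [-1.46, 4.6], [0, 2.02], [-2.83, 2.83]. Speed limits (rad/s): [1.89, 1.89, 2.57, 2.57, 3.01, 3.01, 3.01].

## Interface

Orientations are given as [roll, pitch, yaw] about the fixed x, y, z axes, in that order (R = Rz(yaw) Ry(pitch) Rx(roll)).
In Python, from station import bot gives the robot as it stands.
- The arm moves only by the tool jog_arm, never from a script. Its argument "steps" is a list of rows, each a list of 7 numbers: the shift along the tool's x, y, z in mm, then the turn, a rotation vector about the tool's x, y, z in degrees, then the opening, from -1 (shut) to 1 (fully open). A call has 1 to 12 rows; each row shifts and turns the pose as measured when the row begins, along the tool's axes as they then stand; what a row does not reach is not made up. A row lasts 1/8 s, in which the tool goes at most 62.5 mm and 10.7 degrees, less where a joint would pass 70% of its speed; a pose out of reach is approached as far as the arm can. A call is refused whole if a number of a shift passes 62.5 or a number of a turn 10.7, either way. A call with a gripper value outside its range is refused whole. The fingers move at their own pace and stop on an object; "force" is the grip in N (left out, the last holds). Time passes only in rows, so rows that do not move let the fingers close. It gives the time, the measured TCP pose, the force and the opening at its end, in the units of the state.
- bot.sense(): the state, without advancing time (a new reading comes with each control period).
- bot.capture(name): name is "side" or "top" or "wrist"; returns the picture (384x512x3 uint8, blue, green, red); there is no depth.
- bot.get_calibration(name): a dict with "intrinsics" (3x3 intrinsics, pixels), "rvec" (rotation vector, rad) and "tvec" (3), from world to camera coordinates, as OpenCV has them; the wrist camera has in their place "tool_from_camera" (4x4, takes a point from camera to tool coordinates, whose origin is the TCP and whose axes are the flange's). Camera axes: x right, y down, z forward; pixel columns grow to the right and rows downward; lengths in m; the calibration is good to about 2 mm. A picture is of the moment at which its call begins: read the wrist's pose just before it. get_calibration takes no time and is no camera call.
- bot.finish_job(): hands the job in, once; it reports no verdict.
The state is a dict: "t": time; "qpos": joint angles; "joint_vel": joint speeds; "joint_efforts": joint torques, N m; "tcp_pos": TCP position; "eef_rot": TCP orientation; "contact_force": force on the tool from outside, world axes, zero at the start; "moment": the same for the moment, N m; "finger_gap": opening from 0.0 (shut) to 1.0 (fully open).
Only numpy, scipy, OpenCV 4.12 (cv2) and the standard library are available. Lean on these libraries where they do the work, as an engineer would, in place of code of your own. Each camera call takes 0.05 s, during which the arm holds its last target.

## Working session

There is one attempt and no reset: what is moved stays moved. The work goes in short steps, Python scripts to look and compute and a tool call to move; the robot and the scene stay as the last step left them, time stands still between calls to the robot, and variables do not carry over. Pictures are saved under pics/ and viewed, and the job is handed in when it is done.

Besides the shell and the picture viewer there is one more tool, called as name(argument=value, ...) on one line, values as JSON. jog_arm: Moves the arm, as the interface text tells. Its arguments: {"type":"object","properties":{"steps":{"type":"array"},"force":{"type":"number"}},"required":["steps"]}

```bash
ls; mkdir -p pics; cat > h.py <<'E'
import numpy as np,cv2
from station import bot
from scipy.spatial.transform import Rotation as R
def cal(n):
    c=bot.get_calibration(n); return c
def snap(n,f):
    im=bot.capture(n); cv2.imwrite('pics/'+f,im); return im
E
python3 - <<'E'
from h import *
print(bot.sense())
for n in ('side','top','wrist'):
    snap(n,n+'0.png'); print(n,bot.get_calibration(n))
E
```

```text
pics
{'t': 0.0, 'qpos': array([ 1.25229856,  0.70707022, -0.02764117,  1.48496274,  0.02203674,
        0.95093956, -0.07550254]), 'joint_vel': array([ 0.00031372,  0.00127818, -0.00028273,  0.00128873,  0.00042003,
        0.00026298,  0.00069357]), 'joint_efforts': array([ 9.55697724e-04, -8.83200073e+01,  1.23421479e+00, -2.36165231e+01,
        1.68270984e-02,  6.42266779e-03, -6.05414061e-05]), 'tcp_pos': array([ 0.15705154, -0.5528238 ,  0.19095465]), 'eef_rot': array([-3.14051745e+00,  4.93941632e-05,  2.76834448e-01]), 'contact_force': array([ 0.02930941, -0.25709908, -0.14775095]), 'moment': array([-0.0359032 ,  0.01096032,  0.01955741]), 'finger_gap': 1.0045160279121592}
side {'intrinsics': array([[405.99667067,   0.        , 250.44314491],
       [  0.        , 405.99667067, 185.51236034],
       [  0.        ,   0.        ,   1.        ]]), 'rvec': array([ 2.05064306, -0.25130403,  0.1499622 ]), 'tvec': array([-0.55284467,  0.23133921,  0.92448917])}
top {'intrinsics': array([[355.11842073,   0.        , 256.71440517],
       [  0.        , 355.11842073, 190.92868931],
       [  0.        ,   0.        ,   1.        ]]), 'rvec': array([ 2.15995888, -2.15939184,  0.12867501]), 'tvec': array([-0.07988965,  0.56624338,  0.99253944])}
wrist {'intrinsics': array([[317.53012964,   0.        , 259.63001162],
       [  0.        , 317.53012964, 186.01664528],
       [  0.        ,   0.        ,   1.        ]]), 'tool_from_camera': array([[-4.69835154e-04, -9.49440684e-01, -3.13946120e-01,
         8.09506028e-02],
       [ 9.99999821e-01, -5.62657798e-04,  2.05051541e-04,
         6.33548756e-05],
       [-3.71328508e-04, -3.13945968e-01,  9.49440778e-01,
        -1.82458190e-01],
       [ 0.00000000e+00,  0.00000000e+00,  0.00000000e+00,
         1.00000000e+00]])}
```

View pics/top0.png

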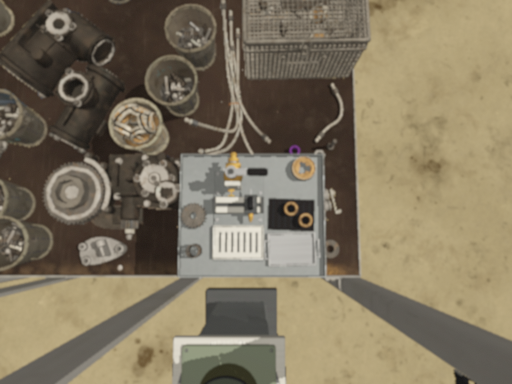

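View pics/side0.png

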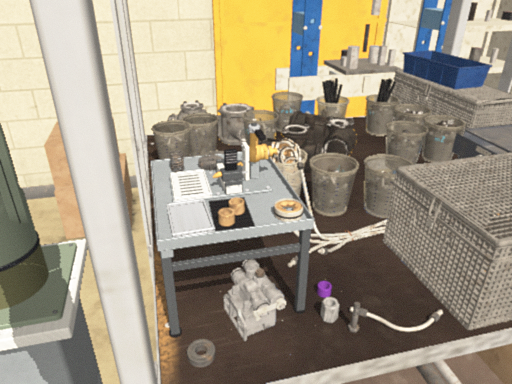

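```bash
python3 - <<'E'
from h import *
im=cv2.imread('pics/top0.png'); c=cal('top')
pts=np.array([[0.345,-.235,.22],[.63,-.235,.22],[.63,.1,.22],[.345,.1,.22]])
p,_=cv2.projectPoints(pts,c['rvec'],c['tvec'],c['intrinsics'],None); p=p[:,0]; print(p)
x0,y0=p.min(0)-10; x1,y1=p.max(0)+10
cr=im[int(y0):int(y1),int(x0):int(x1)]; print(int(x0),int(y0),cr.shape)
cv2.imwrite('pics/top0c.png',cv2.resize(cr,None,fx=4,fy=4,interpolation=cv2.INTER_CUBIC)[:600,:800])
E
```

```text
[[324.3014057  276.99760115]
 [321.63324364 155.20250379]
 [181.52881243 155.1740972 ]
 [178.36334596 276.94935238]]
168 145 (141, 166, 3)
```

View crop.

View pics/top0c.png

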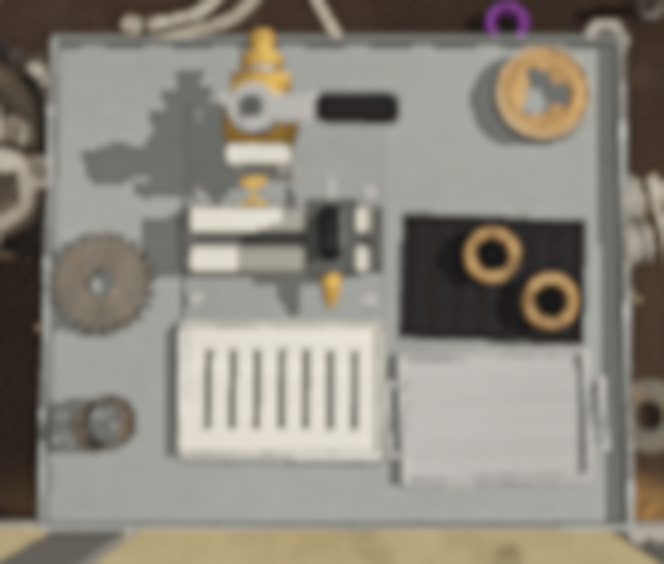

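```bash
python3 - <<'E'
from h import *
im=cv2.imread('pics/side0.png')
cv2.imwrite('pics/side0c.png',cv2.resize(im[110:260,140:320],None,fx=4,fy=4,interpolation=cv2.INTER_CUBIC))
E
```

```text
(no output)
```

View pics/side0c.png

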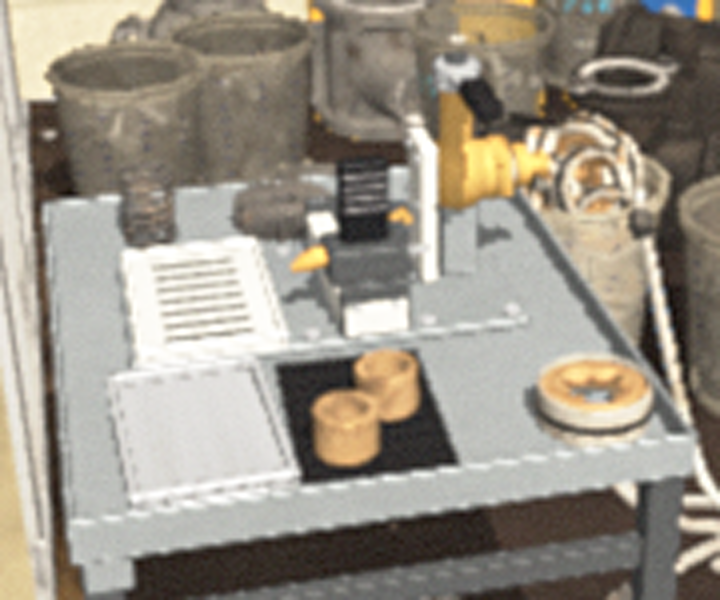

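View pics/wrist0.png

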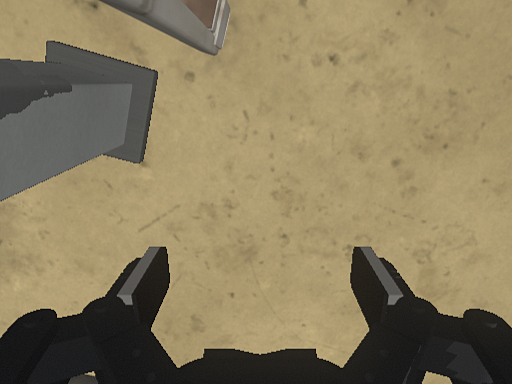

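jog_arm(steps=[[0,-50,-40,0,0,0,0],[0,-50,-50,0,0,0,0],[0,-50,-50,0,0,0,0],[0,-50,-50,0,0,0,0],[0,-30,-50,0,0,0,0],[0,0,0,0,0,0,0]])

```text
t: 0.9
tcp_pos: [0.0979, -0.3445, 0.4169]
eef_rot: [-3.138, -0.0, 0.277]
contact_force: [-0.1, -1.0, -0.7]
finger_gap: 0.497
```

```bash
cat >> h.py <<'E'
def back(n,uv,z):
    c=cal(n); K=c['intrinsics']; Rm=cv2.Rodrigues(c['rvec'])[0]; t=c['tvec']
    uv=np.atleast_2d(uv).astype(float)
    d=np.c_[(uv[:,0]-K[0,2])/K[0,0],(uv[:,1]-K[1,2])/K[1,1],np.ones(len(uv))]@Rm
    o=-Rm.T@t; s=(np.atleast_1d(z)-o[2])/d[:,2]
    return o+d*s[:,None]
E
python3 - <<'E'
from h import *
s=bot.sense(); print(s['tcp_pos'],s['eef_rot'],s['qpos'],s['t'])
P={'tray':[(180,322,.234),(382,322,.234),(180,460,.234),(382,460,.234)],
'dry':[(400,350,.228),(583,350,.228),(398,485,.228),(585,475,.228)],
'mat':[(405,215,.223),(583,218,.223),(400,335,.223),(583,340,.223)],
'bush':[(491,254,.245),(550,300,.245)],'valve':[(250,107,.35),(318,107,.352),(398,107,.352)],
'fin':[(328,232,.313)],'goldrear':[(255,185,.25)],'tracks':[(188,208,.248),(380,208,.248)],'bystand':[(100,283,.236),(107,420,.265),(543,92,.24)]}
for k,v in P.items():
    v=np.array(v,float); print(k,back('top',np.c_[168+v[:,0]/4,145+v[:,1]/4],v[:,2]).round(4).tolist())
snap('top','top1.png')
E
```

```text
[ 0.09785768 -0.34450997  0.41689348] [-3.13808426e+00 -9.50809227e-05  2.76992688e-01] [ 1.22949765  0.14435171 -0.03019185  1.64384814  0.00400918  1.35694328
 -0.0950491 ] 0.9
tray [[0.4623, 0.0205, 0.234], [0.4623, -0.0954, 0.234], [0.3843, 0.0194, 0.234], [0.3844, -0.0953, 0.234]]
dry [[0.4464, -0.1059, 0.228], [0.4464, -0.2114, 0.228], [0.3699, -0.1045, 0.228], [0.3755, -0.2112, 0.228]]
mat [[0.5251, -0.1092, 0.223], [0.5233, -0.2137, 0.223], [0.4551, -0.1061, 0.223], [0.4522, -0.2123, 0.223]]
bush [[0.5006, -0.1574, 0.245], [0.4745, -0.1905, 0.245]]
valve [[0.5671, -0.0272, 0.35], [0.5667, -0.0614, 0.352], [0.5668, -0.1014, 0.352]]
fin [[0.5074, -0.0658, 0.313]]
goldrear [[0.5396, -0.023, 0.25]]
tracks [[0.5266, 0.0152, 0.248], [0.5266, -0.0941, 0.248]]
bystand [[0.4845, 0.0666, 0.236], [0.4082, 0.0559, 0.265], [0.5952, -0.1891, 0.24]]
```

jog_arm(steps=[[0,-30,0,0,0,0,-0.6],[0,-20,0,0,0,0,-0.6],[49,-4,0,0,0,-9,-0.6],[49,-4,0,0,0,-9,-0.6],[49,-4,0,0,0,-9,-0.6]])

```text
t: 1.58
tcp_pos: [0.2129, -0.2228, 0.4109]
eef_rot: [-3.127, -0.005, 0.755]
contact_force: [1.0, -1.4, -0.8]
finger_gap: 0.2
```

```bash
python3 - <<'E'
from h import *
s=bot.sense(); p=s['tcp_pos'];print(p,s['eef_rot'],s['qpos'],np.hypot(*p[:2]),np.arctan2(p[1],p[0]))
snap('top','top2.png');snap('side','side2.png')
E
```

```text
[ 0.21290398 -0.22279462  0.41094599] [-3.12732406 -0.00502198  0.75497166] [ 0.96137583  0.06502872 -0.27443967  1.76108115  0.01112093  1.33143341
 -0.13112985] 0.30816480210896086 -0.8080949013903018
```

View pics/top2.png

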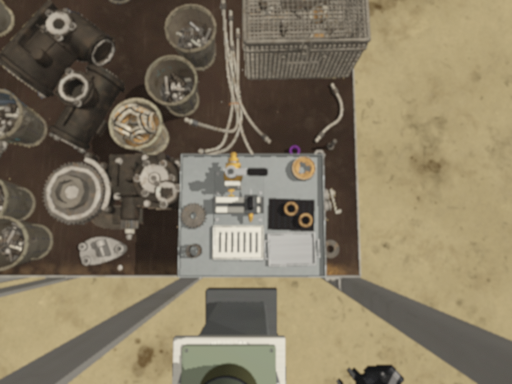

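View pics/side2.png

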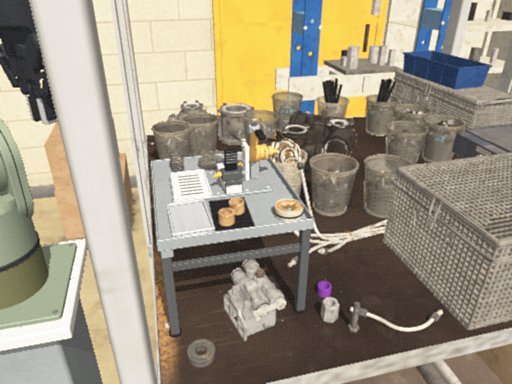

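jog_arm(steps=[[49,-4,0,0,0,-9,-0.6],[49,-4,-10,0,0,-9,-0.6],[49,-4,-10,0,0,-9,-0.6],[40,0,-10,0,0,-7,-0.6],[0,0,0,0,0,0,0.5]])

```text
t: 2.3
tcp_pos: [0.3092, -0.0574, 0.4393]
eef_rot: [-3.125, -0.018, 1.369]
contact_force: [-0.2, -1.1, -0.7]
finger_gap: 0.398
```

```bash
python3 - <<'E'
from h import *
s=bot.sense(); p=s['tcp_pos'];print(p,s['eef_rot'],s['qpos'],np.hypot(*p[:2]),np.arctan2(p[1],p[0]))
snap('wrist','wr3.png');snap('side','side3.png')
E
```

```text
[ 0.30921707 -0.05736979  0.43932599] [-3.12488807 -0.01822642  1.36935081] [ 0.61747347  0.07977516 -0.57518432  1.6531814   0.02294984  1.4351044
 -0.16110689] 0.31449402040212365 -0.18344652404060485
```

View pics/wr3.png

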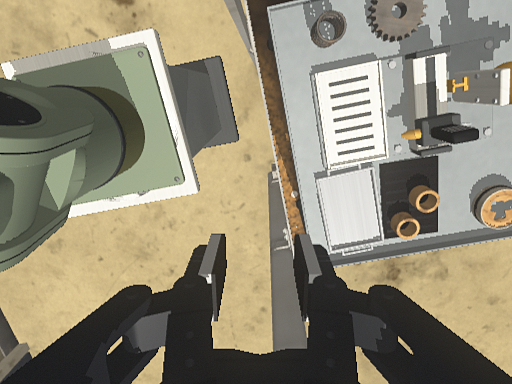

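```bash
cat >> h.py <<'E'
def Rd(yaw): return R.from_euler('xyz',[np.pi,0,yaw])
def rows(x,y,z,yaw,maxd=0.05,maxa=9):
    """print needed tool-frame total and a straight path of rows"""
    s=bot.sense(); p=s['tcp_pos']; r0=R.from_euler('xyz',s['eef_rot']); r1=Rd(yaw); t=np.array([x,y,z])
    rv=(r0.inv()*r1).as_rotvec(); d=t-p
    n=max(1,int(np.ceil(max(np.linalg.norm(d)/maxd,np.degrees(np.linalg.norm(rv))/maxa))))
    print('now',p.round(4),s['eef_rot'].round(3),'gap',round(s['finger_gap'],3),'t',s['t'],'n',n)
    for k in range(n):
        rk=r0*R.from_rotvec(rv*k/n)
        print(np.r_[rk.inv().apply(d/n)*1000,np.degrees(rv/n)].round(1).tolist())
E
python3 -c "
from h import *
rows(.42,-.06,.45,1.5708)"
```

```text
now [ 0.3085 -0.0594  0.4389] [-3.124 -0.017  1.363] gap 0.576 t 2.4 n 3
[7.5, 36.4, -4.2, -0.3, -0.4, -4.0]
[5.0, 36.8, -4.1, -0.3, -0.4, -4.0]
[2.4, 37.1, -3.9, -0.3, -0.4, -4.0]
```

jog_arm(steps=[[7.5,36,-4,-0.3,-0.4,-4,0.3],[5,37,-4,-0.3,-0.4,-4,0.3],[2.5,37,-4,-0.3,-0.4,-4,0.3],[0,8,0,0,0,0,0.3],[0,0,0,0,0,0,0.3]])

```text
t: 3.02
tcp_pos: [0.4301, -0.0667, 0.4464]
eef_rot: [-3.136, 0.003, 1.562]
contact_force: [-0.1, -0.5, -0.3]
finger_gap: 0.648
```

```bash
python3 - <<'E'
from h import *
s=bot.sense();print(s['tcp_pos'],s['eef_rot'],s['joint_vel'].round(3));np.save('w4.npy',np.r_[s['tcp_pos'],s['eef_rot']])
im=snap('wrist','wr4.png')
cv2.imwrite('pics/wr4b.png',cv2.resize(im,(800,600),interpolation=cv2.INTER_CUBIC))
E
```

```text
[ 0.4300509  -0.06668199  0.44640372] [-3.13559954e+00  3.03269498e-03  1.56242937e+00] [ 0.01   0.008  0.004  0.005  0.003 -0.002  0.004]
```

View pics/wr4b.png

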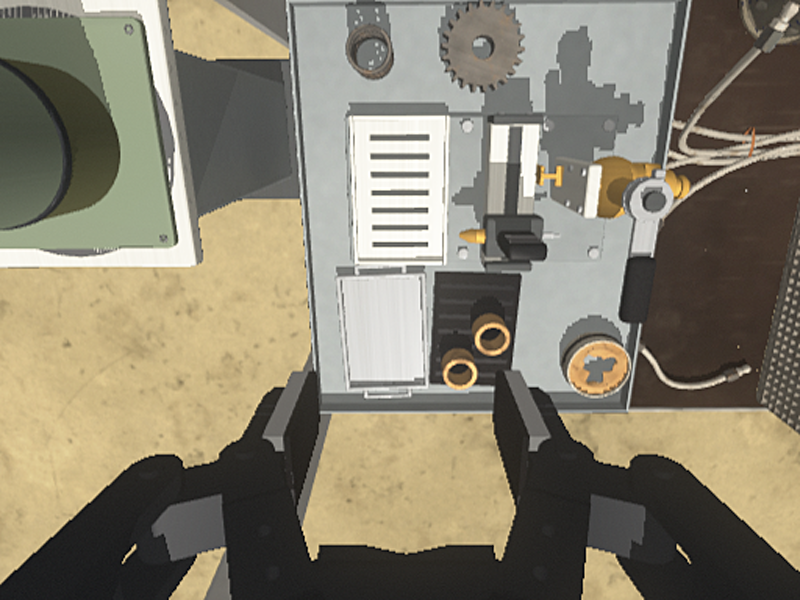

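```bash
cat >> h.py <<'E'
def wback(pose,uv,z):
    c=cal('wrist'); K=c['intrinsics']; T=c['tool_from_camera']
    Rt=R.from_euler('xyz',pose[3:]).as_matrix()
    Rw=Rt@T[:3,:3]; o=Rt@T[:3,3]+pose[:3]
    uv=np.atleast_2d(uv).astype(float)
    d=np.c_[(uv[:,0]-K[0,2])/K[0,0],(uv[:,1]-K[1,2])/K[1,1],np.ones(len(uv))]@Rw.T
    s=(np.atleast_1d(z)-o[2])/d[:,2]; return o+d*s[:,None]
E
python3 - <<'E'
from h import *
pose=np.load('w4.npy'); f=512/800
P={'tray':[(348,115,.234),(447,115,.234),(354,264,.234),(444,264,.234)],
'dry':[(339,276,.228),(424,274,.228),(345,388,.228),(427,386,.228)],
'mat':[(436,272,.223),(522,276,.223),(431,382,.223),(517,386,.223)],
'bush':[(491,336,.245),(460,369,.245)],'valve':[(652,200,.352),(638,290,.352)],
'fin':[(535,246,.313)],'clip':[(548,176,.25)],'pointer':[(556,236,.25)]}
for k,v in P.items():
    v=np.array(v,float); print(k,wback(pose,v[:,:2]*f,v[:,2]).round(4).tolist())
im=cv2.imread('pics/wr4.png')
cv2.imwrite('pics/wr4c.png',cv2.resize(im[70:180,290:430],None,fx=5.4,fy=5.4,interpolation=cv2.INTER_CUBIC))
cv2.imwrite('pics/wr4d.png',cv2.resize(im[170:265,210:340],None,fx=6,fy=6,interpolation=cv2.INTER_CUBIC))
E
```

```text
tray [[0.3867, 0.0218, 0.234], [0.4609, 0.0211, 0.234], [0.3863, -0.094, 0.234], [0.4605, -0.0946, 0.234]]
dry [[0.3725, -0.1061, 0.228], [0.4442, -0.1048, 0.228], [0.3725, -0.2127, 0.228], [0.4472, -0.2111, 0.228]]
mat [[0.4546, -0.1046, 0.223], [0.5279, -0.1087, 0.223], [0.4511, -0.2098, 0.223], [0.5302, -0.2144, 0.223]]
bush [[0.5001, -0.1545, 0.245], [0.4749, -0.1852, 0.245]]
valve [[0.5663, -0.0261, 0.352], [0.5659, -0.0785, 0.352]]
fin [[0.5137, -0.061, 0.313]]
clip [[0.5358, -0.0227, 0.25]]
pointer [[0.5457, -0.0683, 0.25]]
```

View pics/wr4c.png

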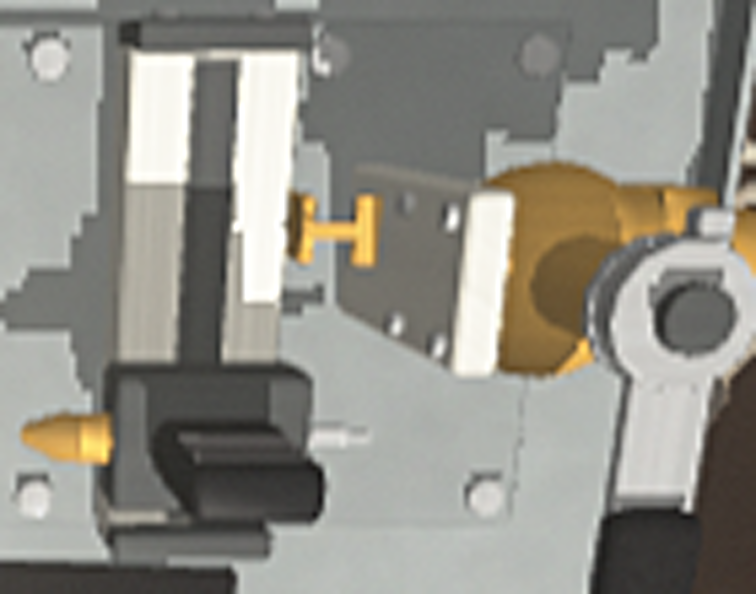

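View pics/wr4d.png

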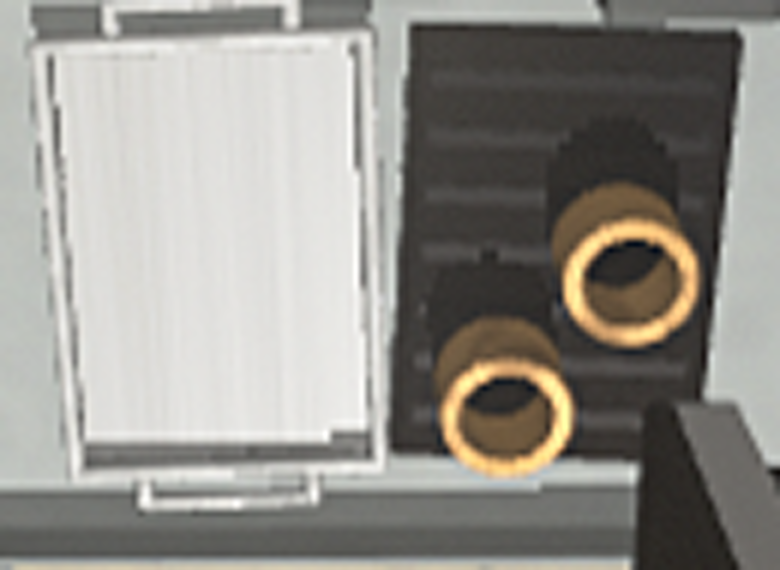

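```bash
python3 -c "
from h import *
rows(.4995,-.156,.33,.9)"
```

```text
now [ 0.4298 -0.0667  0.4466] [-3.136e+00  3.000e-03  1.562e+00] gap 0.652 t 3.075 n 5
[-17.7, 14.2, 23.3, -0.1, 0.1, 7.6]
[-15.6, 16.4, 23.3, -0.1, 0.1, 7.6]
[-13.4, 18.3, 23.3, -0.1, 0.1, 7.6]
[-10.9, 19.9, 23.3, -0.1, 0.1, 7.6]
[-8.2, 21.1, 23.3, -0.1, 0.1, 7.6]
```

jog_arm(steps=[[-17.7,14,23,-0.1,0.1,7.6,0.2],[-15.6,16.4,23,-0.1,0.1,7.6,0.2],[-13.4,18.3,23,-0.1,0.1,7.6,0.2],[-11,20,23,-0.1,0.1,7.6,0.2],[-8,21,23,-0.1,0.1,7.6,0.2],[0,0,0,0,0,0,0.2]])

```text
t: 3.82
tcp_pos: [0.4953, -0.1628, 0.3303]
eef_rot: [3.135, -0.004, 0.868]
contact_force: [-1.6, 0.4, 0.6]
finger_gap: 0.6
```

```bash
python3 - <<'E'
from h import *
s=bot.sense();print(s['qpos'].round(2));np.save('w5.npy',np.r_[s['tcp_pos'],s['eef_rot']])
im=snap('wrist','wr5.png')
rows(.4995,-.156,.28,.9)
E
```

```text
[ 0.48  0.5  -0.42  1.41  0.21  1.26 -0.65]
now [ 0.4954 -0.1621  0.3314] [ 3.134 -0.005  0.871] gap 0.601 t 3.875 n 2
[3.5, -0.6, 25.7, 0.2, -0.1, -0.8]
[3.6, -0.4, 25.7, 0.2, -0.1, -0.8]
```

View pics/wr5.png

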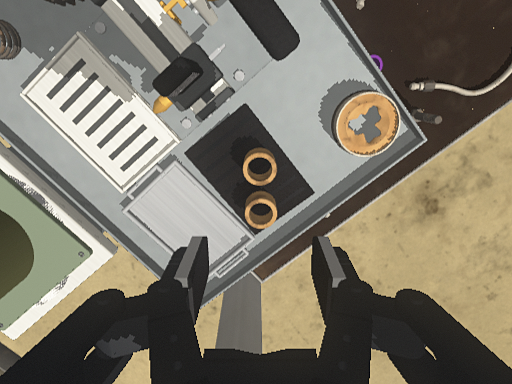

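```bash
cat >> h.py <<'E'
def rings(im,box):
    u0,v0,u1,v1=box; c=im[v0:v1,u0:u1]; h=cv2.cvtColor(c,cv2.COLOR_BGR2HSV)
    m=((h[...,0]>8)&(h[...,0]<25)&(h[...,1]>90)&(h[...,2]>150)).astype(np.uint8)
    cs,_=cv2.findContours(m,cv2.RETR_EXTERNAL,cv2.CHAIN_APPROX_NONE); o=[]
    for k in cs:
        if len(k)>25:
            e=cv2.fitEllipse(cv2.convexHull(k)); o.append((e[0][0]+u0,e[0][1]+v0,e[1]))
    return o
E
python3 - <<'E'
from h import *
im=cv2.imread('pics/wr5.png')
for r in rings(im,(225,135,300,235)): print(r,wback(np.load('w5.npy'),r[:2],.245).round(4))
im=cv2.imread('pics/wr4.png')
for r in rings(im,(270,190,335,255)): print(r,wback(np.load('w4.npy'),r[:2],.245).round(4))
im=cv2.imread('pics/top0.png')
for r in rings(im,(275,195,320,230)): print(r,back('top',r[:2],.245).round(4))
E
```

```text
(260.68727111816406, 213.30555725097656, (29.218809127807617, 32.1055793762207)) [[ 0.4749 -0.1896  0.245 ]]
(259.28787994384766, 168.70677185058594, (32.31726837158203, 33.74882507324219)) [[ 0.5012 -0.1567  0.245 ]]
(293.90237617492676, 238.8612518310547, (19.077003479003906, 21.92544937133789)) [[ 0.4743 -0.1889  0.245 ]]
(314.7479820251465, 216.46167373657227, (20.848073959350586, 22.39613151550293)) [[ 0.5009 -0.1562  0.245 ]]
(305.3262481689453, 219.66680335998535, (12.504265785217285, 13.07186508178711)) [[ 0.4753 -0.1901  0.245 ]]
(289.89527702331543, 208.6203966140747, (10.427144050598145, 12.175844192504883)) [[ 0.5004 -0.1554  0.245 ]]
```

jog_arm(steps=[[8,0,25,0.2,-0.2,-1.6,0.2],[0,0,30,0,0,0,0.2],[0,0,20,0,0,0,0.2],[0,0,0,0,0,0,0.2]])

```text
t: 4.38
tcp_pos: [0.5, -0.1547, 0.2597]
eef_rot: [3.131, -0.004, 0.907]
contact_force: [0.4, 0.5, 1.5]
finger_gap: 0.6
```

```bash
python3 -c "
from h import *
rows(.501,-.1563,.228,.9)"
```

```text
now [ 0.5    -0.1547  0.2597] [ 3.131 -0.004  0.907] gap 0.6 t 4.375 n 1
[-0.8, 1.4, 31.8, 0.6, -0.2, 0.4]
```

jog_arm(steps=[[-1,1.4,16,0.6,-0.2,0.4,0.2],[0,0,12,0,0,0,0.2],[0,0,3,0,0,0,0.2],[0,0,0,0,0,0,-0.6],[0,0,0,0,0,0,-0.6],[0,0,0,0,0,0,-0.6],[0,0,0,0,0,0,-0.6]], force=40)

```text
t: 5.25
tcp_pos: [0.5014, -0.1564, 0.2301]
eef_rot: [3.139, -0.002, 0.901]
contact_force: [0.7, -0.0, -0.1]
finger_gap: 0.201
```

```bash
python3 - <<'E'
from h import *
rows(.501,-.1563,.32,.9)
snap('side','s6.png');im=snap('wrist','wr6.png')
E
```

```text
now [ 0.5014 -0.1564  0.2301] [ 3.139e+00 -2.000e-03  9.010e-01] gap 0.201 t 5.25 n 2
[0.0, -0.1, -45.0, 0.1, -0.1, 0.0]
[-0.0, -0.1, -45.0, 0.1, -0.1, 0.0]
```

View pics/wr6.png

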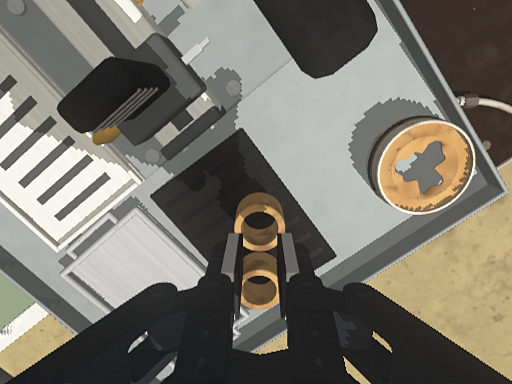

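jog_arm(steps=[[0,0,0,0,0,0,-1],[0,0,0,0,0,0,-1],[0,0,0,0,0,0,-1]], force=40)

```text
t: 5.72
tcp_pos: [0.5014, -0.1564, 0.2301]
eef_rot: [3.139, -0.002, 0.901]
contact_force: [-0.6, 0.8, 0.5]
finger_gap: 0.002
```

```bash
python3 - <<'E'
from h import *
print(bot.sense()['finger_gap'])
im=snap('wrist','wr7.png'); cv2.imwrite('pics/wr7c.png',cv2.resize(im[170:340,180:340],None,fx=3.5,fy=3.5))
E
```

```text
0.0019830404618350907
```

View pics/wr7c.png

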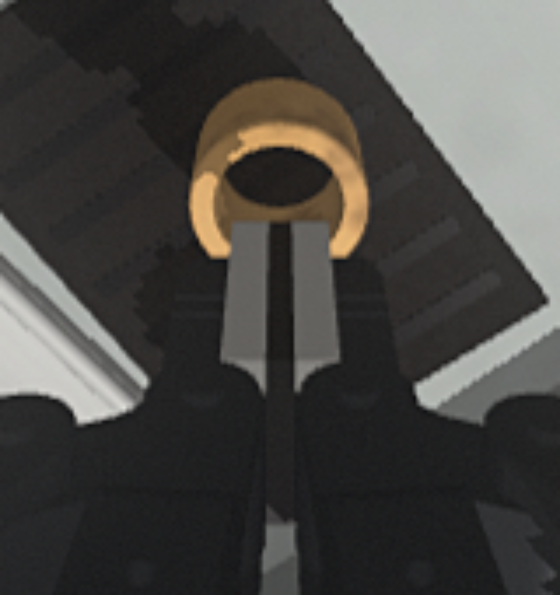

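```bash
python3 - <<'E'
from h import *
im=snap('side','s7.png'); cv2.imwrite('pics/s7c.png',cv2.resize(im[60:260,130:330],None,fx=3,fy=3,interpolation=cv2.INTER_CUBIC))
s=bot.sense();c=cal('side');p=s['tcp_pos']
q,_=cv2.projectPoints(np.array([p,p+[0,0,.019],p+[0,0,.043]]),c['rvec'],c['tvec'],c['intrinsics'],None)
print((q[:,0]-[130,60])*3)
E
```

```text
[[317.1095697  442.86118114]
 [316.58992917 417.45985311]
 [315.91619385 384.52598663]]
```

View pics/s7c.png

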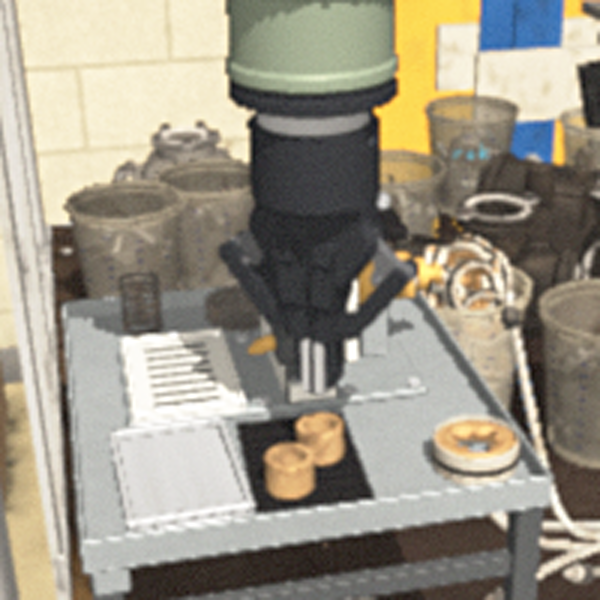

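jog_arm(steps=[[0,0,0,0,0,0,0.2],[0,0,0,0,0,0,0.2],[0,0,0,0,0,0,0.2],[0,0,12,0,0,0,0.2],[0,0,10,0,0,0,0.2],[0,0,8,0,0,0,0.2],[0,0,0,0,0,0,0.2]])

```text
t: 6.7
tcp_pos: [0.5012, -0.1563, 0.1972]
eef_rot: [3.14, -0.002, 0.901]
contact_force: [-0.2, 0.5, 0.3]
finger_gap: 0.602
```

```bash
python3 - <<'E'
from h import *
im=snap('side','s8.png'); a=cv2.resize(im[130:250,150:310],None,fx=3,fy=3,interpolation=cv2.INTER_CUBIC)
im=snap('wrist','wr8.png'); b=cv2.resize(im[150:330,160:360],None,fx=2,fy=2)
o=np.zeros((360,890,3),np.uint8); o[:,:480]=a; o[:,490:]=b; cv2.imwrite('pics/c8.png',o[:,:800+90][:, :]); 
cv2.imwrite('pics/c8.png',cv2.resize(o,(800,324)))
rows(.501,-.1563,.195,.9)
E
```

```text
now [ 0.5014 -0.1564  0.1979] [ 3.139e+00 -2.000e-03  9.010e-01] gap 0.603 t 6.8 n 1
[-0.2, -0.4, 2.9, 0.2, -0.1, 0.1]
```

View pics/c8.png

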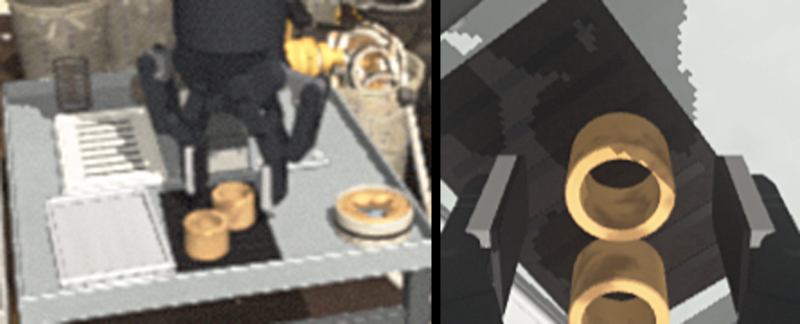

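jog_arm(steps=[[0,0,5,0,0,0,0.2],[0,0,0,0,0,0,-1],[0,0,0,0,0,0,-1],[0,0,0,0,0,0,-1],[0,0,0,0,0,0,-1]], force=40)

```text
t: 7.42
tcp_pos: [0.5018, -0.1565, 0.1934]
eef_rot: [3.137, -0.002, 0.901]
contact_force: [-0.1, -0.2, -0.5]
finger_gap: 0.327
```

```bash
python3 - <<'E'
from h import *
im=snap('side','s9.png'); a=cv2.resize(im[130:250,150:310],None,fx=3,fy=3,interpolation=cv2.INTER_CUBIC)
im=snap('wrist','wr9.png'); b=cv2.resize(im[150:330,160:360],None,fx=2,fy=2)
o=np.zeros((360,890,3),np.uint8); o[:,:480]=a; o[:,490:]=b; 
cv2.imwrite('pics/c9.png',cv2.resize(o,(800,324)))
rows(.501,-.1563,.195,.9)
E
```

```text
now [ 0.5018 -0.1565  0.1934] [ 3.137e+00 -2.000e-03  9.010e-01] gap 0.332 t 7.525 n 1
[-0.4, -0.7, -1.6, 0.2, -0.1, 0.0]
```

View pics/c9.png

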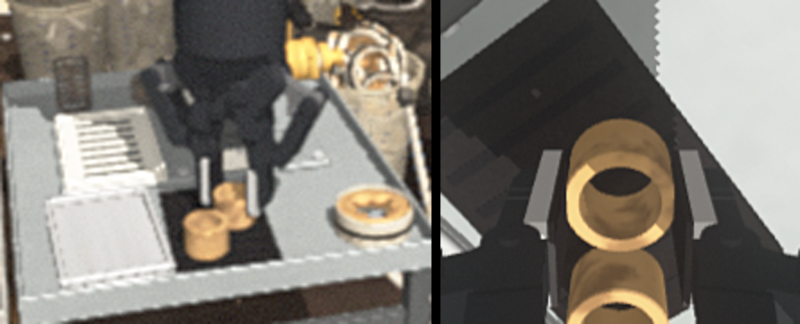

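jog_arm(steps=[[0,0,-30,0,0,0,-1],[0,0,-40,0,0,0,-1],[0,0,0,0,0,0,-1]], force=60)

```text
t: 7.9
tcp_pos: [0.5013, -0.1563, 0.2651]
eef_rot: [3.138, -0.002, 0.901]
contact_force: [-0.2, -1.0, -0.9]
finger_gap: 0.322
```

```bash
python3 - <<'E'
from h import *
rows(.4235,-.062,.26,.9)
E
```

```text
now [ 0.5013 -0.1563  0.2651] [ 3.138e+00 -2.000e-03  9.010e-01] gap 0.322 t 7.9 n 3
[8.5, -39.9, 1.6, 0.1, -0.0, 0.0]
[8.5, -39.9, 1.6, 0.1, -0.0, 0.0]
[8.5, -39.9, 1.7, 0.1, -0.0, 0.0]
```

jog_arm(steps=[[8.5,-40,1,0,0,0,-1],[8.5,-40,1,0,0,0,-1],[8.5,-40,1,0,0,0,-1],[0,0,0,0,0,0,-1]])

```text
t: 8.4
tcp_pos: [0.4197, -0.0592, 0.2592]
eef_rot: [3.141, -0.001, 0.9]
contact_force: [0.1, 0.1, 0.6]
finger_gap: 0.319
```

```bash
python3 - <<'E'
from h import *
rows(.4235,-.062,.201,.9)
im=snap('wrist','wr10.png')
E
```

```text
now [ 0.4197 -0.0592  0.2592] [ 3.141e+00 -1.000e-03  9.000e-01] gap 0.319 t 8.4 n 2
[0.1, 2.3, 29.1, 0.0, -0.0, 0.0]
[0.1, 2.3, 29.1, 0.0, -0.0, 0.0]
```

View pics/wr10.png

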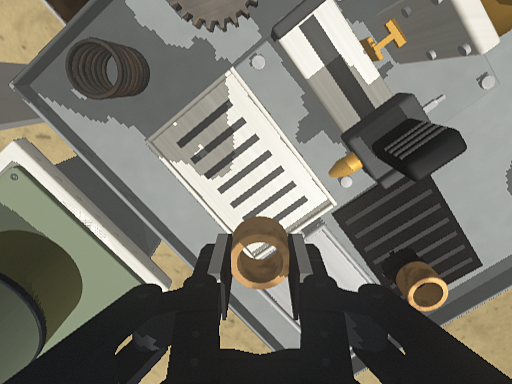

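jog_arm(steps=[[0,4,28,0,0,0,-1],[0,0,20,0,0,0,-1],[0,0,9,0,0,0,-1],[0,0,0,0,0,0,-1]])

```text
t: 8.95
tcp_pos: [0.4253, -0.0652, 0.1994]
eef_rot: [3.14, -0.001, 0.896]
contact_force: [0.0, 0.5, 0.9]
finger_gap: 0.317
```

```bash
python3 - <<'E'
from h import *
rows(.4235,-.062,.2005,.9)
E
```

```text
now [ 0.4253 -0.0652  0.1994] [ 3.14e+00 -1.00e-03  8.96e-01] gap 0.317 t 8.95 n 1
[1.3, -3.4, -1.1, 0.1, -0.1, -0.2]
```

Open, retreat up, then over to B.

jog_arm(steps=[[0,0,0,0,0,0,0.1],[0,0,0,0,0,0,0.1],[0,0,0,0,0,0,0.1],[0,0,-30,0,0,0,0.1],[0,0,-40,0,0,0,0.2],[0,0,0,0,0,0,0.2]])

```text
t: 9.7
tcp_pos: [0.4257, -0.0657, 0.272]
eef_rot: [3.14, -0.002, 0.895]
contact_force: [-0.1, 0.6, -0.6]
finger_gap: 0.6
```

```bash
python3 - <<'E'
from h import *
rows(.4748,-.1895,.265,.9)
im=snap('wrist','wr11.png')
E
```

```text
now [ 0.4257 -0.0657  0.272 ] [ 3.14e+00 -2.00e-03  8.95e-01] gap 0.6 t 9.7 n 3
[-22.0, 38.6, 2.4, 0.0, -0.0, -0.1]
[-22.1, 38.5, 2.4, 0.0, -0.0, -0.1]
[-22.1, 38.5, 2.3, 0.0, -0.0, -0.1]
```

View pics/wr11.png

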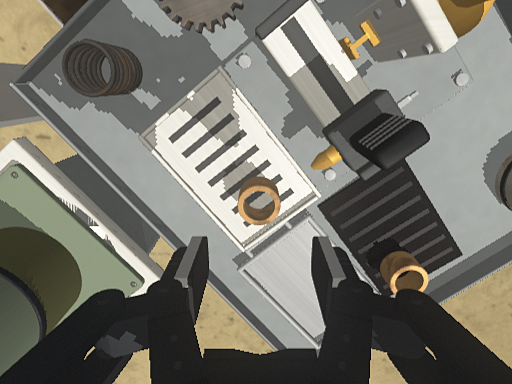

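jog_arm(steps=[[-22,38.5,2,0,0,0,0.2],[-22,38.5,2,0,0,0,0.2],[-22,38.5,2,0,0,0,0.2],[0,0,0,0,0,0,0.2]])

```text
t: 10.25
tcp_pos: [0.4746, -0.1929, 0.2613]
eef_rot: [-3.138, 0.001, 0.897]
contact_force: [0.4, 0.3, -0.5]
finger_gap: 0.6
```

```bash
python3 - <<'E'
from h import *
rows(.4748,-.1895,.193,.9)
s=bot.sense(); pose=np.r_[s['tcp_pos'],s['eef_rot']]
im=snap('wrist','wr12.png')
for r in rings(im,(200,130,320,300)): print(r,wback(pose,r[:2],.245).round(4))
E
```

```text
now [ 0.4746 -0.1929  0.2613] [-3.138e+00  1.000e-03  8.970e-01] gap 0.6 t 10.25 n 2
[1.5, -0.9, 34.1, -0.1, 0.0, -0.1]
[1.4, -0.9, 34.1, -0.1, 0.0, -0.1]
(256.94487380981445, 202.80859375, (41.07221221923828, 45.7137336730957)) [[ 0.4753 -0.1894  0.245 ]]
```

View pics/wr12.png

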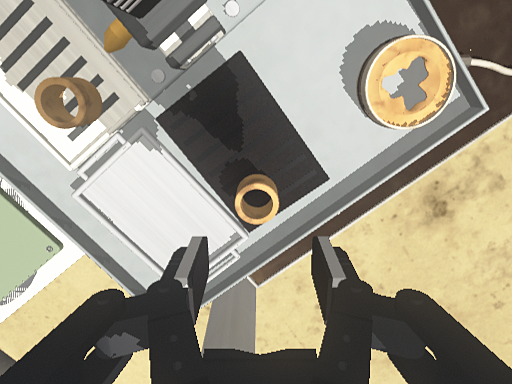

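jog_arm(steps=[[3,-1.5,30,-0.1,0,-0.1,0.2],[0,0,25,0,0,0,0.2],[0,0,11,0,0,0,0.2],[0,0,0,0,0,0,-1],[0,0,0,0,0,0,-1],[0,0,0,0,0,0,-1],[0,0,0,0,0,0,-1]], force=50)

```text
t: 11.18
tcp_pos: [0.4749, -0.1844, 0.195]
eef_rot: [-3.141, -0.001, 0.905]
contact_force: [-0.4, -0.1, -0.4]
finger_gap: 0.325
```

jog_arm(steps=[[0,0,-20,0,0,0,-1],[0,0,-50,0,0,0,-1],[0,0,0,0,0,0,-1]], force=60)

```text
t: 11.55
tcp_pos: [0.475, -0.1844, 0.2675]
eef_rot: [-3.141, -0.001, 0.905]
contact_force: [0.1, -0.8, -1.8]
finger_gap: 0.319
```

```bash
python3 - <<'E'
from h import *
rows(.4235,-.011,.27,.9)
E
```

```text
now [ 0.475  -0.1844  0.2675] [-3.141e+00 -1.000e-03  9.050e-01] gap 0.319 t 11.55 n 4
[26.1, -36.9, -0.6, -0.0, -0.0, 0.1]
[26.1, -36.9, -0.6, -0.0, -0.0, 0.1]
[26.0, -37.0, -0.6, -0.0, -0.0, 0.1]
[26.0, -37.0, -0.6, -0.0, -0.0, 0.1]
```

jog_arm(steps=[[26,-37,0,0,0,0,-1],[26,-37,0,0,0,0,-1],[26,-37,0,0,0,0,-1],[24,-35,0,0,0,0,-1],[0,0,0,0,0,0,-1],[0,0,0,0,0,0,-1]])

```text
t: 12.3
tcp_pos: [0.4206, -0.0098, 0.2659]
eef_rot: [-3.139, -0.0, 0.903]
contact_force: [0.3, 0.1, -1.3]
finger_gap: 0.318
```

```bash
python3 - <<'E'
from h import *
rows(.4235,-.010,.202,.9)
im=snap('wrist','wr13.png')
E
```

```text
now [ 0.4206 -0.0098  0.2659] [-3.139 -0.     0.903] gap 0.318 t 12.3 n 2
[0.8, 1.3, 31.9, -0.1, -0.0, 0.1]
[0.8, 1.2, 31.9, -0.1, -0.0, 0.1]
```

View pics/wr13.png

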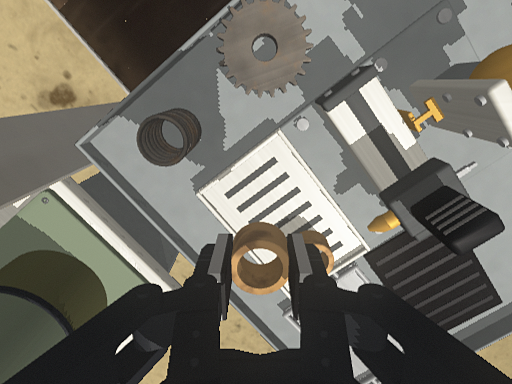

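jog_arm(steps=[[1.5,2.5,30,0,0,0,-1],[0,0,25,0,0,0,-1],[0,0,8,0,0,0,-1],[0,0,0,0,0,0,-1]])

```text
t: 12.85
tcp_pos: [0.4244, -0.0126, 0.2011]
eef_rot: [-3.14, -0.0, 0.898]
contact_force: [0.2, -0.0, -0.8]
finger_gap: 0.319
```

jog_arm(steps=[[0,0,0,0,0,0,0],[0,0,0,0,0,0,0],[0,0,0,0,0,0,0],[0,0,-30,0,0,0,0],[0,0,-50,0,0,0,0],[0,0,-50,0,0,0,0],[0,0,0,0,0,0,0.2]])

```text
t: 13.72
tcp_pos: [0.4247, -0.0127, 0.3376]
eef_rot: [3.142, -0.003, 0.899]
contact_force: [0.9, -0.0, -1.7]
finger_gap: 0.597
```

```bash
python3 - <<'E'
from h import *
s=bot.sense(); pose=np.r_[s['tcp_pos'],s['eef_rot']]; np.save('w14.npy',pose); print(pose)
im=snap('wrist','wr14.png')
for r in rings(im,(180,100,350,260)): print(r,wback(pose,r[:2],.251).round(4))
E
```

```text
[ 4.24669474e-01 -1.27339458e-02  3.37616687e-01  3.14154768e+00
 -2.51557736e-03  8.98665827e-01]
(295.34783935546875, 219.63369750976562, (28.974010467529297, 31.574649810791016)) [[ 0.4254 -0.0653  0.251 ]]
(349.3764343261719, 186.91413116455078, (11.096213340759277, 28.562166213989258)) [[ 0.4821 -0.0698  0.251 ]]
(259.7490234375, 181.5424346923828, (31.53672218322754, 33.272422790527344)) [[ 0.4226 -0.0159  0.251 ]]
```

View pics/wr14.png

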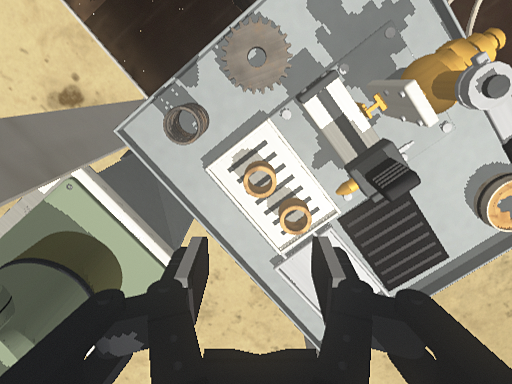

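```bash
python3 - <<'E'
from h import *
rows(.508,-.065,.335,0)
E
```

```text
now [ 0.4241 -0.0129  0.3361] [-3.14e+00 -1.00e-03  8.99e-01] gap 0.603 t 13.775 n 6
[1.9, 16.3, 0.1, -0.0, -0.0, 8.6]
[4.3, 15.9, 0.2, -0.0, -0.0, 8.6]
[6.7, 15.1, 0.2, -0.0, -0.0, 8.6]
[8.8, 13.9, 0.2, -0.0, -0.0, 8.6]
[10.8, 12.4, 0.2, -0.0, -0.0, 8.6]
[12.5, 10.7, 0.2, -0.0, -0.0, 8.6]
```

jog_arm(steps=[[2,16,0,0,0,8.6,0.2],[4,16,0,0,0,8.6,0.2],[6.5,15,0,0,0,8.6,0.2],[9,14,0,0,0,8.6,0.2],[11,12,0,0,0,8.6,0.2],[12,10,0,0,0,8.6,0.2],[0,0,0,0,0,0,0.2],[0,0,0,0,0,0,0.2]])

```text
t: 14.78
tcp_pos: [0.5061, -0.0663, 0.3287]
eef_rot: [-3.141, 0.012, -0.025]
contact_force: [-0.4, -0.1, 0.2]
finger_gap: 0.599
```

```bash
python3 - <<'E'
from h import *
s=bot.sense(); pose=np.r_[s['tcp_pos'],s['eef_rot']]; np.save('w15.npy',pose); print(pose,s['qpos'].round(2))
im=snap('wrist','wr15.png')
E
```

```text
[ 0.50608286 -0.06629028  0.32869028 -3.14102951  0.01207499 -0.02461657] [ 0.18  0.48 -0.2   1.43  0.1   1.25 -1.63]
```

View pics/wr15.png

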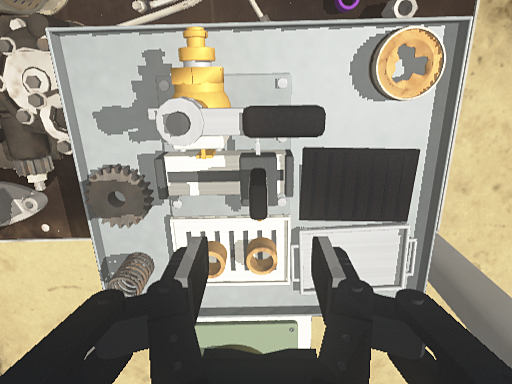

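```bash
python3 - <<'E'
from h import *
pose=np.load('w15.npy')
print(wback(pose,[[258,168],[258,195],[258,219]],.313).round(4), wback(pose,[[258,219],[258,168]],.268).round(4))
rows(.508,-.0655,.255,0)
im=cv2.imread('pics/wr15.png'); cv2.imwrite('pics/wr15c.png',cv2.resize(im[90:240,130:320],None,fx=4,fy=4,interpolation=cv2.INTER_CUBIC))
E
```

```text
[[ 0.5337 -0.0659  0.313 ]
 [ 0.5151 -0.0654  0.313 ]
 [ 0.4977 -0.065   0.313 ]] [[ 0.4768 -0.0642  0.268 ]
 [ 0.521  -0.0654  0.268 ]]
now [ 0.5061 -0.0663  0.3288] [-3.141  0.012 -0.025] gap 0.597 t 14.825 n 2
[1.4, -0.4, 36.9, -0.0, 0.3, -0.7]
[1.2, -0.4, 36.9, -0.0, 0.3, -0.7]
```

View pics/wr15c.png

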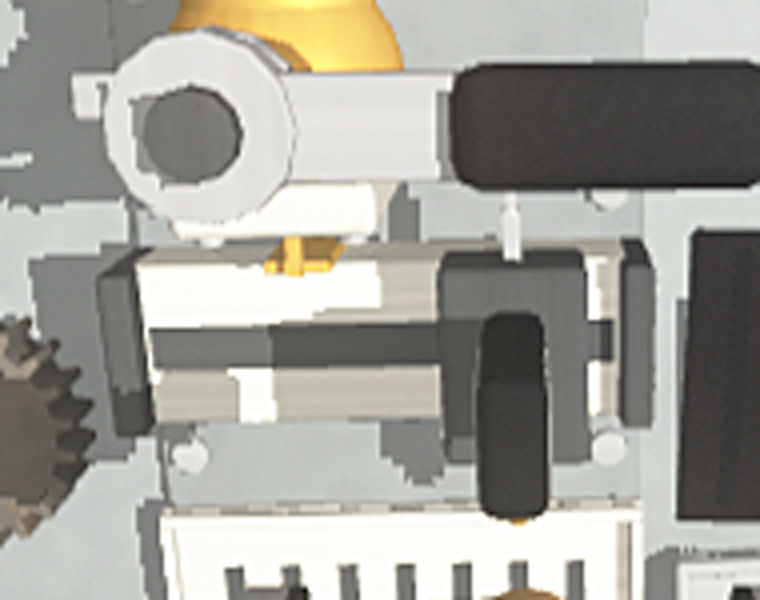

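jog_arm(steps=[[2.5,-0.5,35,0,0.5,-0.7,0.2],[0.5,0,25,0,0.2,-0.7,0.2],[0,0,13,0,0,0,0.2],[0,0,0,0,0,0,0.2]])

```text
t: 15.32
tcp_pos: [0.5073, -0.0648, 0.2542]
eef_rot: [-3.14, -0.002, 0.01]
contact_force: [0.0, 0.2, 0.9]
finger_gap: 0.599
```

```bash
python3 - <<'E'
from h import *
rows(.509,-.0655,.255,0)
im=snap('wrist','wr16.png');im=snap('side','s16.png');cv2.imwrite('pics/s16c.png',cv2.resize(im[90:240,130:320],None,fx=4,fy=4,interpolation=cv2.INTER_CUBIC))
E
```

```text
now [ 0.5073 -0.0648  0.2542] [-3.14e+00 -2.00e-03  1.00e-02] gap 0.599 t 15.325 n 1
[1.7, 0.7, -0.8, -0.1, -0.1, 0.6]
```

View pics/wr16.png

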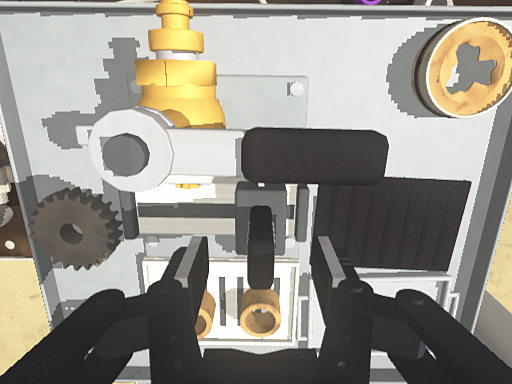

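View pics/s16c.png

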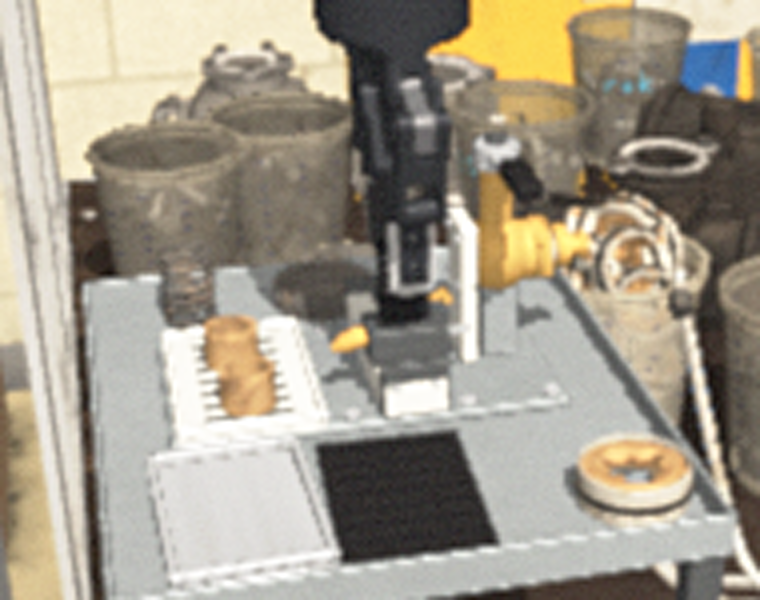

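Fingers straddle the fin well. Grip and slide left 45 mm.

jog_arm(steps=[[0,0,0,0,0,0,-1],[0,0,0,0,0,0,-1],[0,0,0,0,0,0,-1],[0,0,0,0,0,0,-1],[0,-12,0,0,0,0,-1],[0,-12,0,0,0,0,-1],[0,-12,0,0,0,0,-1],[0,-8,0,0,0,0,-1],[0,0,0,0,0,0,-1]], force=30)

```text
t: 16.55
tcp_pos: [0.5084, -0.017, 0.2564]
eef_rot: [-3.141, -0.007, 0.011]
contact_force: [3.2, 2.7, -3.5]
finger_gap: 0.133
```

```bash
python3 - <<'E'
from h import *
s=bot.sense(); pose=np.r_[s['tcp_pos'],s['eef_rot']]; np.save('w17.npy',pose); print(pose,s['contact_force'],s['finger_gap'])
im=snap('wrist','wr17.png');cv2.imwrite('pics/wr17c.png',cv2.resize(im[110:300,130:330],None,fx=3.1,fy=3.1,interpolation=cv2.INTER_CUBIC))
im=snap('top','t17.png');cv2.imwrite('pics/t17c.png',cv2.resize(im[145:285,168:330],None,fx=4,fy=4,interpolation=cv2.INTER_CUBIC))
E
```

```text
[ 0.50844984 -0.01703413  0.25638854 -3.14055812 -0.00660895  0.01053596] [ 3.24274759  2.70913902 -3.48425474] 0.13282714504312726
```

View pics/wr17c.png

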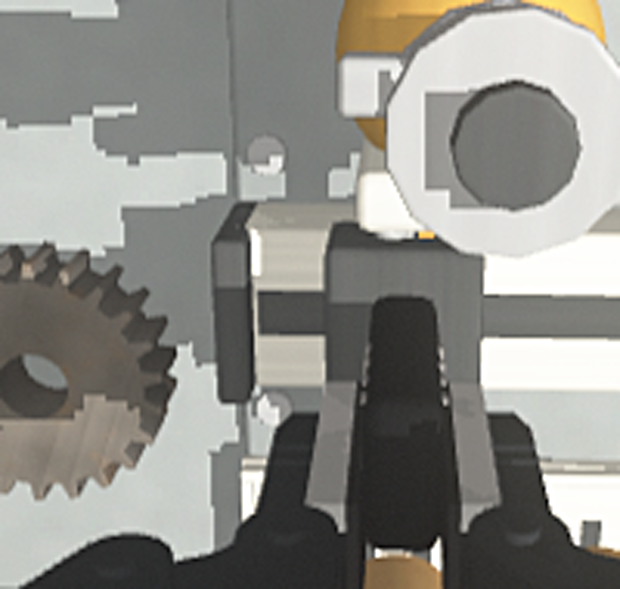

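View pics/t17c.png

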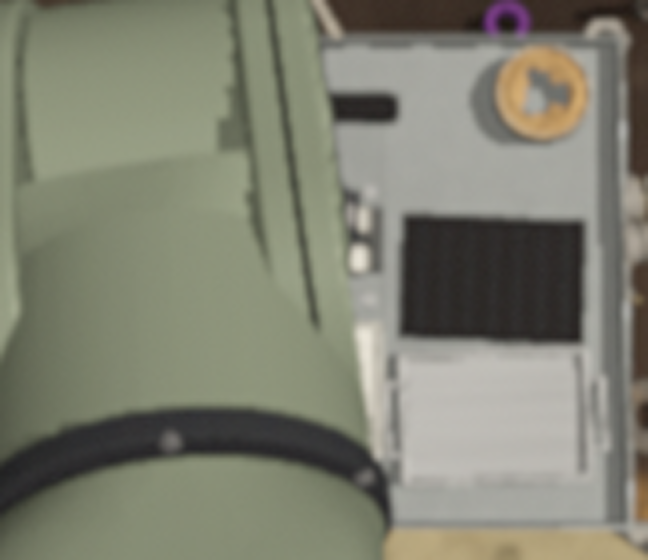

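jog_arm(steps=[[0,0,0,0,0,0,0],[0,0,0,0,0,0,0],[0,0,0,0,0,0,0.2],[0,0,-40,0,0,0,0.2],[0,0,-40,0,0,0,0.2],[-30,0,-20,0,0,0,0.2],[-40,0,0,0,0,0,0.2],[0,0,0,0,0,0,0.2],[0,0,0,0,0,0,0.2]])

```text
t: 17.77
tcp_pos: [0.435, -0.0199, 0.3594]
eef_rot: [-3.142, -0.005, 0.009]
contact_force: [0.1, -0.5, 0.3]
finger_gap: 0.596
```

```bash
python3 - <<'E'
from h import *
s=bot.sense(); pose=np.r_[s['tcp_pos'],s['eef_rot']]; np.save('w18.npy',pose); print(pose,s['contact_force'],s['finger_gap'])
im=snap('wrist','wr18.png');cv2.imwrite('pics/wr18c.png',cv2.resize(im[0:150,180:380],None,fx=4,fy=4,interpolation=cv2.INTER_CUBIC))
E
```

```text
[ 0.43502954 -0.01988503  0.35937803 -3.14151761 -0.00466779  0.00855434] [ 0.07662    -0.47365381  0.26679905] 0.5955908215604623
```

View pics/wr18.png

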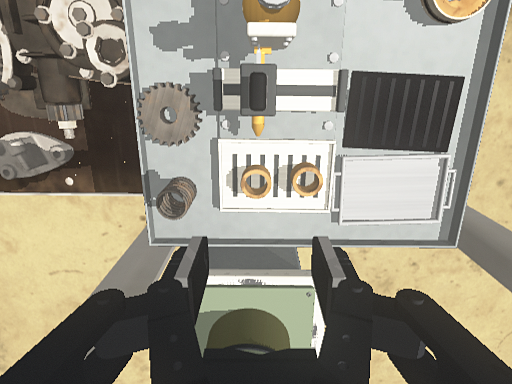

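View pics/wr18c.png

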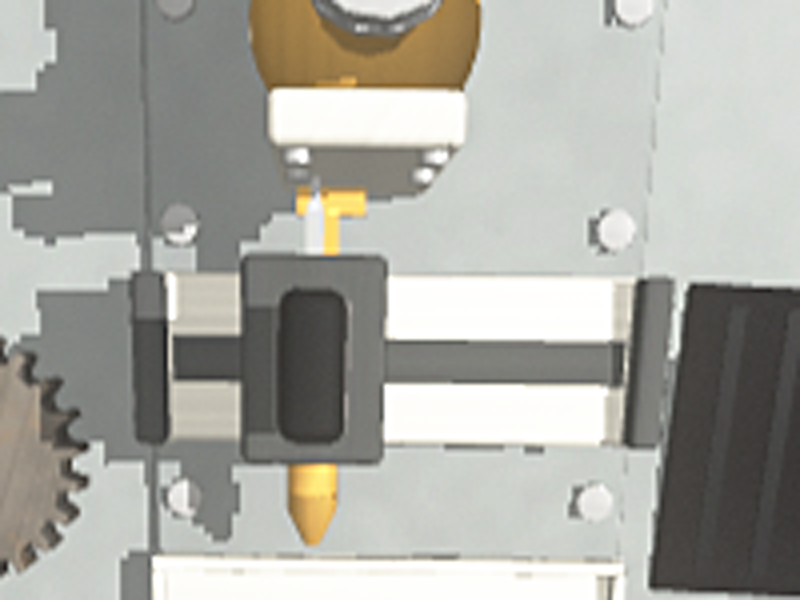

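```bash
python3 - <<'E'
from h import *
pose=np.load('w18.npy')
# fin top center, flange, pointer
print(wback(pose,[[180+313/4,365/4]],.313),wback(pose,[[180+331.5/4,203/4],[180+315/4,220/4]],.25))
rows(.508,-.0200,.335,0)
rows(.508,-.0200,.256,0)
E
```

```text
[[ 0.50949684 -0.01835583  0.313     ]] [[ 0.54097278 -0.02182298  0.25      ]
 [ 0.53759546 -0.01834128  0.25      ]]
now [ 0.435  -0.0199  0.3593] [-3.141 -0.004  0.008] gap 0.599 t 17.825 n 2
[36.4, 0.4, 12.3, -0.0, -0.1, 0.2]
[36.5, 0.2, 12.2, -0.0, -0.1, 0.2]
now [ 0.435  -0.0199  0.3593] [-3.141 -0.004  0.008] gap 0.599 t 17.825 n 3
[24.2, 0.3, 34.5, -0.0, -0.1, 0.2]
[24.2, 0.2, 34.5, -0.0, -0.1, 0.2]
[24.3, 0.1, 34.5, -0.0, -0.1, 0.2]
```

jog_arm(steps=[[36,0,10,0,0,0.2,0.2],[36,0,10,0,0,0.2,0.2],[0,0,0,0,0,0,0.2],[0,0,40,0,0,0,0.2],[0,0,38,0,0,0,0.2],[0,0,0,0,0,0,0.2]])

```text
t: 18.58
tcp_pos: [0.5109, -0.0192, 0.258]
eef_rot: [-3.141, -0.003, 0.001]
contact_force: [0.7, 0.1, 1.2]
finger_gap: 0.599
```

```bash
python3 - <<'E'
from h import *
rows(.508,-.0200,.256,0)
E
```

```text
now [ 0.5109 -0.0192  0.258 ] [-3.141e+00 -3.000e-03  1.000e-03] gap 0.599 t 18.575 n 1
[-2.9, 0.8, 2.0, -0.0, -0.2, 0.1]
```

jog_arm(steps=[[-2,0.8,0,0,0,0,-1],[0,0,0,0,0,0,-1],[0,0,0,0,0,0,-1],[0,0,0,0,0,0,-1],[0,0,0,0,0,0,-1]])

```text
t: 19.2
tcp_pos: [0.5096, -0.0199, 0.2609]
eef_rot: [-3.141, -0.006, 0.001]
contact_force: [1.7, 1.1, -9.7]
finger_gap: 0.132
```

```bash
python3 - <<'E'
from h import *
rows(.508,-.0200,.256,0); print(bot.sense()['contact_force'])
E
```

```text
now [ 0.5096 -0.0199  0.2609] [-3.141e+00 -6.000e-03  1.000e-03] gap 0.132 t 19.2 n 1
[-1.7, 0.1, 4.9, -0.0, -0.3, 0.1]
[ 1.74391937  1.13950898 -9.70190107]
```

jog_arm(steps=[[0,0,0,0,0,0,0],[0,0,0,0,0,0,0],[0,0,0,0,0,0,0.2],[0,0,-40,0,0,0,0.2],[0,0,-40,0,0,0,0.2],[-35,0,-20,0,0,0,0.2],[-40,0,0,0,0,0,0.2],[0,0,0,0,0,0,0.2],[0,0,0,0,0,0,0.2]])

```text
t: 20.32
tcp_pos: [0.4326, -0.0201, 0.3653]
eef_rot: [-3.141, -0.01, 0.001]
contact_force: [0.4, 0.1, 1.2]
finger_gap: 0.6
```

```bash
python3 - <<'E'
from h import *
s=bot.sense(); pose=np.r_[s['tcp_pos'],s['eef_rot']]; np.save('w19.npy',pose); print(pose,s['contact_force'],s['qpos'].round(2))
im=snap('wrist','wr19.png');cv2.imwrite('pics/wr19c.png',cv2.resize(im[0:150,180:380],None,fx=4,fy=4,interpolation=cv2.INTER_CUBIC))
E
```

```text
[ 4.32579528e-01 -2.01427430e-02  3.65272555e-01 -3.14119558e+00
 -9.79080189e-03  1.35695272e-03] [0.36840462 0.06514932 1.1857145 ] [ 0.12  0.31 -0.22  1.6   0.07  1.23 -1.68]
```

View pics/wr19c.png

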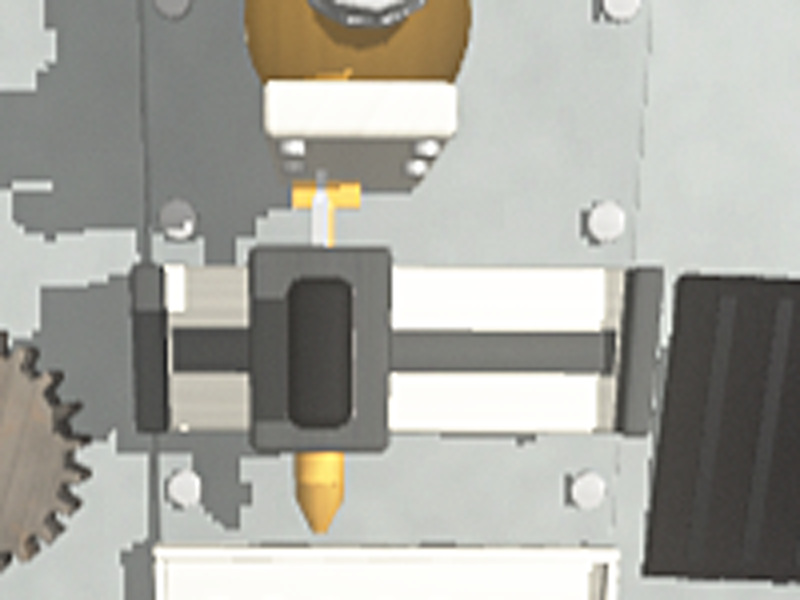

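```bash
python3 - <<'E'
from h import *
rows(.5665,-.079,.36,np.pi/2,maxa=9.5)
E
```

```text
now [ 0.4326 -0.0201  0.3652] [-3.141e+00 -9.000e-03  1.000e-03] gap 0.597 t 20.375 n 10
[13.4, 5.9, 0.6, 0.0, -0.0, -9.0]
[12.3, 7.9, 0.6, 0.0, -0.0, -9.0]
[10.9, 9.8, 0.6, 0.0, -0.0, -9.0]
[9.2, 11.3, 0.6, 0.0, -0.0, -9.0]
[7.4, 12.6, 0.6, 0.0, -0.0, -9.0]
[5.3, 13.6, 0.6, 0.0, -0.0, -9.0]
[3.1, 14.3, 0.6, 0.0, -0.0, -9.0]
[0.8, 14.6, 0.5, 0.0, -0.0, -9.0]
[-1.5, 14.6, 0.5, 0.0, -0.0, -9.0]
[-3.7, 14.2, 0.5, 0.0, -0.0, -9.0]
```

jog_arm(steps=[[13,6,0.5,0,0,-9,0.2],[12,8,0.5,0,0,-9,0.2],[11,10,0.5,0,0,-9,0.2],[9,11,0.5,0,0,-9,0.2],[7.5,12.5,0.5,0,0,-9,0.2],[5,13.5,0.5,0,0,-9,0.2],[3,14,0.5,0,0,-9,0.2],[1,14.5,0.5,0,0,-9,0.2],[-1.5,14.5,0.5,0,0,-9,0.2],[-3.5,14,0.5,0,0,-9,0.2],[0,0,0,0,0,0,0.2],[0,0,0,0,0,0,0.2]])

```text
t: 21.88
tcp_pos: [0.5754, -0.0771, 0.3546]
eef_rot: [3.139, -0.006, 1.617]
contact_force: [0.5, 0.3, -0.3]
finger_gap: 0.602
```

```bash
python3 - <<'E'
from h import *
rows(.5665,-.079,.32,np.pi/2)
s=bot.sense(); pose=np.r_[s['tcp_pos'],s['eef_rot']]; np.save('w20.npy',pose)
im=snap('wrist','wr20.png')
E
```

```text
now [ 0.5754 -0.0771  0.3546] [ 3.139 -0.006  1.617] gap 0.602 t 21.875 n 1
[-1.7, -9.1, 34.6, 0.1, -0.4, 2.7]
```

View pics/wr20.png

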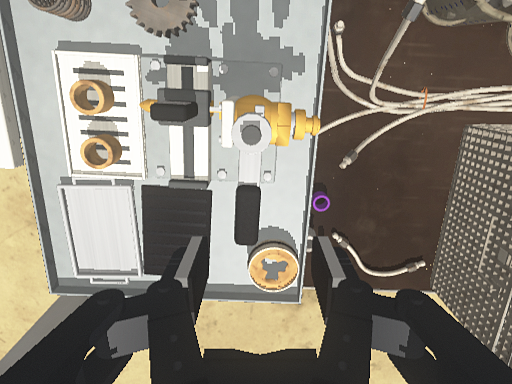

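```bash
python3 - <<'E'
from h import *
print(wback(np.load('w20.npy'),[[248,186],[247,214],[247,243],[250.5,131]],.3525).round(4))
E
```

```text
[[ 0.5676 -0.0579  0.3525]
 [ 0.5677 -0.0765  0.3525]
 [ 0.5683 -0.0969  0.3525]
 [ 0.5679 -0.0243  0.3525]]
```

jog_arm(steps=[[-1.5,-8.5,15,0,-0.4,2.7,0.2],[0,0,15,0,0,0,0.2],[0,0,0,0,0,0,0.2]])

```text
t: 22.3
tcp_pos: [0.5661, -0.0785, 0.3248]
eef_rot: [3.138, 0.001, 1.562]
contact_force: [1.5, 0.3, 0.6]
finger_gap: 0.601
```

```bash
python3 - <<'E'
from h import *
rows(.567,-.079,.295,np.pi/2)
im=snap('wrist','wr21.png')
E
```

```text
now [ 0.5661 -0.0785  0.3248] [3.138e+00 1.000e-03 1.562e+00] gap 0.601 t 22.3 n 1
[-0.5, 0.9, 29.8, 0.2, 0.1, -0.5]
```

View pics/wr21.png

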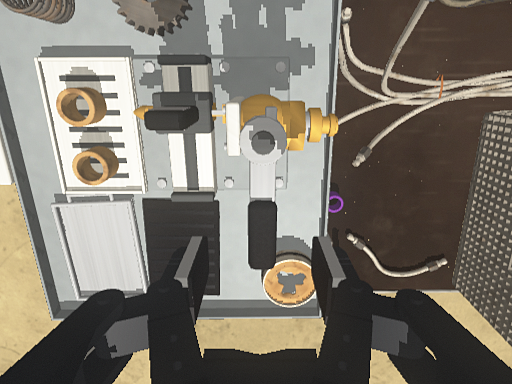

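jog_arm(steps=[[-0.5,0.9,15,0.2,0,-0.5,0.2],[0,0,12,0,0,0,0.2],[0,0,2,0,0,0,0],[0,0,0,0,0,0,-1],[0,0,0,0,0,0,-1],[0,0,0,0,0,0,-1]], force=40)

```text
t: 23.1
tcp_pos: [0.5676, -0.0788, 0.2955]
eef_rot: [3.14, 0.001, 1.571]
contact_force: [-0.1, -0.3, -4.6]
finger_gap: 0.174
```

```bash
python3 - <<'E'
from h import *
rows(.567,-.079,.295,np.pi/2);print(bot.sense()['contact_force'],bot.sense()['qpos'].round(2))
im=snap('wrist','wr22.png')
im=snap('side','s22.png');cv2.imwrite('pics/s22c.png',cv2.resize(im[70:220,170:360],None,fx=4,fy=4,interpolation=cv2.INTER_CUBIC))
E
```

```text
now [ 0.5676 -0.0788  0.2955] [3.140e+00 1.000e-03 1.571e+00] gap 0.174 t 23.1 n 1
[-0.2, -0.6, 0.5, 0.1, 0.1, -0.0]
[-0.07883632 -0.3466497  -4.63229367] [ 0.35  0.65 -0.57  1.29  0.35  1.3  -0.22]
```

View pics/wr22.png

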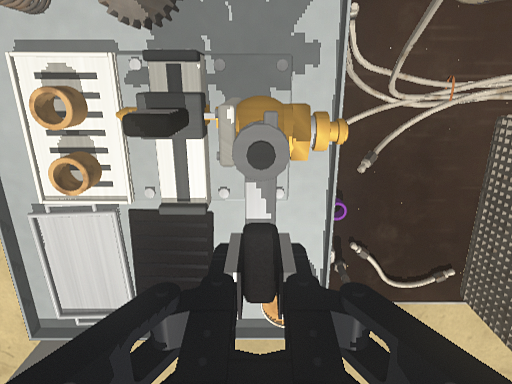

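View pics/s22c.png

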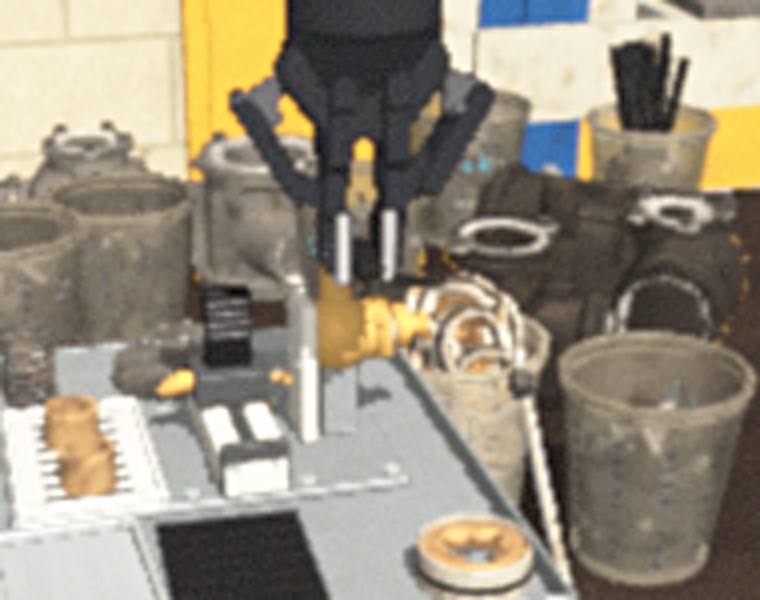

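jog_arm(steps=[[0.6,-8.1,0,0,0,9,-1],[0.6,-8.1,0,0,0,9,-1],[0.6,-8.1,0,0,0,9,-1]])

```text
t: 23.58
tcp_pos: [0.5439, -0.0728, 0.2954]
eef_rot: [3.139, -0.001, 1.087]
contact_force: [2.0, 2.6, -3.8]
finger_gap: 0.18
```

```bash
cat >> h.py <<'E'
AX=np.array([.567,-.027])
def lev(th,r=.052,z=.2955):
    """target for lever angle th (0 shut)"""
    a=-np.pi/2-th; rows(AX[0]+r*np.cos(a),AX[1]+r*np.sin(a),z,np.pi/2-th,maxd=.009)
    s=bot.sense();p=s['tcp_pos'];d=p[:2]-AX;print('lever',-np.pi/2-np.arctan2(d[1],d[0]),'r',np.hypot(*d),'F',s['contact_force'].round(1),'M',s['moment'].round(2))
E
python3 -c "
from h import *
lev(.8)"
```

```text
now [ 0.5439 -0.0728  0.2954] [ 3.139e+00 -1.000e-03  1.087e+00] gap 0.18 t 23.575 n 3
[0.6, -5.7, -0.0, 0.0, -0.0, 6.0]
[0.0, -5.7, -0.0, 0.0, -0.0, 6.0]
[-0.6, -5.7, -0.0, 0.0, -0.0, 6.0]
lever 0.46649837475407896 r 0.05127294398484624 F [ 2.   2.6 -3.8] M [ 0.66 -0.26  0.18]
```

Tracks well. Continue.

jog_arm(steps=[[0.6,-8.1,0,0,0,9,-1],[0.6,-8.1,0,0,0,9,-1],[0.5,-8.1,0,0,0,9,-1],[0.5,-8.1,0,0,0,9,-1]])

```text
t: 24.08
tcp_pos: [0.5211, -0.0488, 0.2955]
eef_rot: [3.141, -0.004, 0.438]
contact_force: [4.8, 2.1, -6.7]
finger_gap: 0.175
```

```bash
python3 -c "
from h import *
lev(1.57)"
```

```text
now [ 0.5211 -0.0488  0.2955] [ 3.141 -0.004  0.438] gap 0.175 t 24.075 n 3
[1.2, -7.4, -0.0, 0.0, -0.1, 8.4]
[0.1, -7.5, -0.0, 0.0, -0.1, 8.4]
[-1.0, -7.5, -0.0, 0.0, -0.1, 8.4]
lever 1.1275331066840772 r 0.0507617426267543 F [ 4.8  2.1 -6.7] M [ 0.35 -1.1   0.16]
```

jog_arm(steps=[[0.9,-7.5,0,0,0,8.4,-1],[0.1,-7.5,0,0,0,8.4,-1],[-0.6,-7.5,0,0,0,8.4,-1],[0,-2,0,0,0,1,-1],[0,0,0,0,0,0,-1]])

```text
t: 24.7
tcp_pos: [0.5166, -0.0267, 0.2954]
eef_rot: [3.137, -0.008, -0.036]
contact_force: [-0.3, 1.3, -2.1]
finger_gap: 0.173
```

```bash
python3 -c "
from h import *
lev(1.571)
im=snap('wrist','wr23.png')
im=snap('side','s23.png');cv2.imwrite('pics/s23c.png',cv2.resize(im[70:220,170:360],None,fx=4,fy=4,interpolation=cv2.INTER_CUBIC))"
```

```text
now [ 0.5166 -0.0267  0.2954] [ 3.137 -0.008 -0.036] gap 0.173 t 24.7 n 1
[-1.6, 0.3, -0.1, 0.3, -0.4, -2.1]
lever -4.7067779381793855 r 0.050399472451521224 F [-0.3  1.3 -2.1] M [0.37 0.28 0.97]
```

View pics/wr23.png

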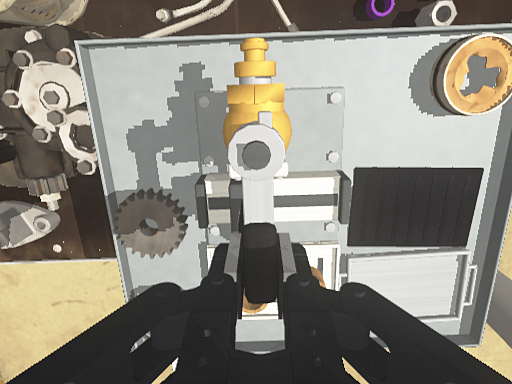

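jog_arm(steps=[[0,-1,0,0,0,0,-1],[0,0,0,0,0,0,-1],[0,0,0,0,0,0,-1],[0,0,0,0,0,0,-1],[0,0,0,0,0,0,-1],[0,0,0,0,0,0,-1],[0,0,0,0,0,0,-1],[0,0,0,0,0,0,-1],[0,0,0,0,0,0,-1],[0,0,0,0,0,0,-1],[0,0,0,0,0,0,-1],[0,0,0,0,0,0,-1]])

```text
t: 26.3
tcp_pos: [0.5166, -0.0267, 0.2955]
eef_rot: [3.136, -0.008, -0.035]
contact_force: [0.9, -3.2, -3.5]
finger_gap: 0.179
```

jog_arm(steps=[[0,0,0,0,0,0,-1],[0,0,0,0,0,0,-1],[0,0,0,0,0,0,-1],[0,0,0,0,0,0,-1],[0,0,0,0,0,0,-1],[0,0,0,0,0,0,-1],[0,0,0,0,0,0,-1],[0,0,0,0,0,0,-1],[0,0,0,0,0,0,-1],[0,0,0,0,0,0,-1],[0,0,0,0,0,0,-1],[0,0,0,0,0,0,-1]])

```text
t: 27.8
tcp_pos: [0.5166, -0.0267, 0.2955]
eef_rot: [3.136, -0.008, -0.035]
contact_force: [0.0, -3.4, -4.1]
finger_gap: 0.176
```

```bash
python3 -c "
from h import *
lev(1.571)
im=snap('wrist','wr24.png'); cv2.imwrite('pics/wr24c.png',cv2.resize(im[100:340,170:370],None,fx=2.5,fy=2.5))"
```

```text
now [ 0.5166 -0.0267  0.2955] [ 3.136 -0.008 -0.035] gap 0.176 t 27.8 n 1
[-1.6, 0.4, -0.0, 0.3, -0.4, -2.0]
lever -4.705950299382716 r 0.05039653249031771 F [ 0.  -3.4 -4.1] M [-0.6  -0.08  0.89]
```

View pics/wr24c.png

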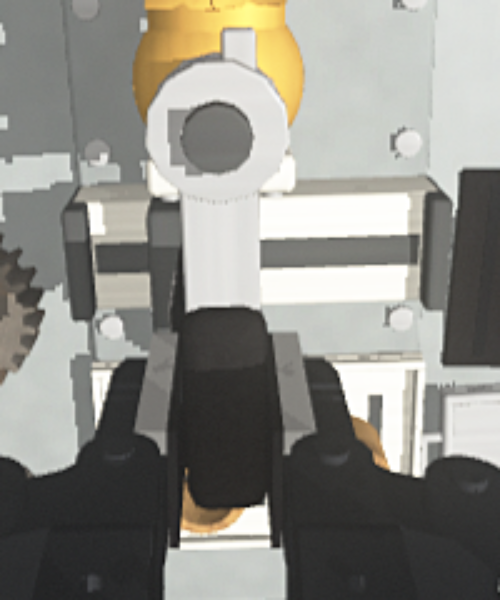

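jog_arm(steps=[[0.6,7.5,0,0,0,-9,-1],[0.6,8.1,0,0,0,-9,-1],[0.6,8.1,0,0,0,-9,-1],[0.6,8.1,0,0,0,-9,-1],[0.6,8.1,0,0,0,-9,-1]])

```text
t: 28.48
tcp_pos: [0.5308, -0.0627, 0.2955]
eef_rot: [3.134, -0.003, 0.77]
contact_force: [3.7, 0.4, -6.2]
finger_gap: 0.176
```

```bash
python3 -c "
from h import *
lev(0)"
```

```text
now [ 0.5308 -0.0627  0.2955] [ 3.134e+00 -3.000e-03  7.700e-01] gap 0.176 t 28.475 n 6
[2.4, 6.2, 0.1, 0.1, -0.0, -7.6]
[1.6, 6.4, 0.0, 0.1, -0.0, -7.6]
[0.7, 6.6, 0.0, 0.1, -0.0, -7.6]
[-0.2, 6.6, 0.0, 0.1, -0.0, -7.6]
[-1.0, 6.5, 0.0, 0.1, -0.0, -7.6]
[-1.9, 6.3, 0.0, 0.1, -0.0, -7.6]
lever 0.7929867954696035 r 0.05084476915263024 F [ 3.7  0.4 -6.2] M [ 0.17 -0.61 -0.31]
```

jog_arm(steps=[[0.4,8,0,0,0,-9,-1],[0.4,8,0,0,0,-9,-1],[0.4,8,0,0,0,-9,-1],[0.3,8,0,0,0,-9,-1],[0.3,7,0,0,0,-8,-1],[0,2,0,0,0,-1,-1],[0,0,0,0,0,0,-1]])

```text
t: 29.35
tcp_pos: [0.5681, -0.0785, 0.2954]
eef_rot: [3.136, -0.002, 1.572]
contact_force: [0.5, -1.3, 0.1]
finger_gap: 0.176
```

```bash
python3 -c "
from h import *
lev(0)"
```

```text
now [ 0.5681 -0.0785  0.2954] [ 3.136e+00 -2.000e-03  1.572e+00] gap 0.176 t 29.35 n 1
[-0.5, -1.1, -0.1, 0.3, -0.1, 0.1]
lever -0.020512567906299406 r 0.05154762503647607 F [ 0.5 -1.3  0.1] M [-0.35 -0.   -0.1 ]
```

jog_arm(steps=[[0,2.5,0,0,0,-2,-1],[0,0,0,0,0,0,-1],[0,0,0,0,0,0,-1]])

```text
t: 29.72
tcp_pos: [0.5679, -0.0785, 0.2955]
eef_rot: [-3.141, -0.002, 1.601]
contact_force: [1.6, -0.6, -3.2]
finger_gap: 0.176
```

```bash
python3 -c "
from h import *
lev(0)"
```

```text
now [ 0.5679 -0.0785  0.2955] [-3.141e+00 -2.000e-03  1.601e+00] gap 0.176 t 29.725 n 1
[-0.4, -0.9, -0.0, -0.0, -0.1, 1.7]
lever -0.016897211539000923 r 0.051551461742252225 F [ 1.6 -0.6 -3.2] M [-0.17 -0.25 -0.79]
```

jog_arm(steps=[[0,0,0,0,0,0,0],[0,0,0,0,0,0,0],[0,0,0,0,0,0,0],[0,0,-35,0,0,0,0],[0,0,-35,0,0,0,0.2],[0,0,0,0,0,0,0.2]])

```text
t: 30.48
tcp_pos: [0.5682, -0.0779, 0.3678]
eef_rot: [3.14, -0.003, 1.601]
contact_force: [-0.1, 0.5, -0.2]
finger_gap: 0.603
```

```bash
python3 -c "
from h import *
rows(.509,-.0205,.355,0)
s=bot.sense(); pose=np.r_[s['tcp_pos'],s['eef_rot']]
im=snap('wrist','wr25.png')
print(wback(pose,[[1,1]],.35))"
```

```text
now [ 0.5682 -0.0779  0.3678] [ 3.140e+00 -3.000e-03  1.601e+00] gap 0.603 t 30.475 n 11
[5.4, -5.2, 1.2, -0.0, -0.0, 8.3]
[4.6, -5.9, 1.2, -0.0, -0.0, 8.3]
[3.6, -6.5, 1.2, -0.0, -0.0, 8.3]
[2.7, -7.0, 1.2, -0.0, -0.0, 8.3]
[1.6, -7.3, 1.2, -0.0, -0.0, 8.3]
[0.5, -7.5, 1.2, -0.0, -0.0, 8.3]
[-0.6, -7.5, 1.2, -0.0, -0.0, 8.3]
[-1.6, -7.3, 1.2, -0.0, -0.0, 8.3]
[-2.7, -7.0, 1.2, -0.0, -0.0, 8.3]
[-3.7, -6.5, 1.2, -0.0, -0.0, 8.3]
[-4.6, -5.9, 1.2, -0.0, -0.0, 8.3]
[[0.42076045 0.04083325 0.35      ]]
```

View pics/wr25.png

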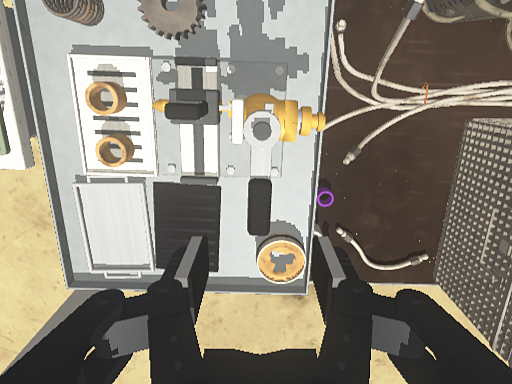

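Lever is shut (pointing straight right), the pointer is at the clip and the bushes are in the tray. Now to the fin.

jog_arm(steps=[[5.5,-5,1,0,0,8.3,0.2],[4.5,-6,1,0,0,8.3,0.2],[3.5,-6.5,1,0,0,8.3,0.2],[2.5,-7,1,0,0,8.3,0.2],[1.5,-7.5,1,0,0,8.3,0.2],[0.5,-7.5,1,0,0,8.3,0.2],[-0.5,-7.5,1,0,0,8.3,0.2],[-1.5,-7.5,1,0,0,8.3,0.2],[-2.5,-7,1,0,0,8.3,0.2],[-3.5,-6.5,1,0,0,8.3,0.2],[-4.5,-6,1,0,0,8.3,0.2],[0,0,0,0,0,0,0.2]])

```text
t: 32.02
tcp_pos: [0.5049, -0.0184, 0.346]
eef_rot: [-3.139, 0.015, -0.045]
contact_force: [-1.1, 0.7, 0.7]
finger_gap: 0.599
```

```bash
python3 -c "
from h import *
rows(.509,-.0205,.325,0)
rows(.509,-.0205,.26,0)"
```

```text
now [ 0.5049 -0.0184  0.346 ] [-3.139  0.015 -0.045] gap 0.599 t 32.025 n 1
[4.5, 2.0, 20.9, -0.2, 0.9, -2.6]
now [ 0.5049 -0.0184  0.346 ] [-3.139  0.015 -0.045] gap 0.599 t 32.025 n 2
[2.7, 1.1, 42.9, -0.1, 0.4, -1.3]
[2.4, 1.1, 43.0, -0.1, 0.4, -1.3]
```

jog_arm(steps=[[4.5,2,18,-0.2,0.9,-2.6,0.2],[0,0,0,0,0,0,0.2],[0,0,35,0,0,0,0.2],[0,0,32,0,0,0,0.2],[0,0,0,0,0,0,0.2]])

```text
t: 32.65
tcp_pos: [0.5099, -0.0217, 0.2598]
eef_rot: [3.141, -0.001, 0.011]
contact_force: [-0.5, -0.1, 0.8]
finger_gap: 0.601
```

```bash
python3 -c "
from h import *
rows(.509,-.0205,.26,0)"
```

```text
now [ 0.5099 -0.0217  0.2598] [ 3.141e+00 -1.000e-03  1.100e-02] gap 0.601 t 32.65 n 1
[-0.9, -1.2, -0.2, 0.0, -0.0, 0.6]
```

jog_arm(steps=[[0,0,0,0,0,0,-1],[0,0,0,0,0,0,-1],[0,0,0,0,0,0,-1],[0,0,0,0,0,0,-1],[0,13,0,0,0,0,-1],[0,13,0,0,0,0,-1],[0,13,0,0,0,0,-1],[0,0,0,0,0,0,-1]], force=30)

```text
t: 33.65
tcp_pos: [0.5107, -0.0635, 0.2624]
eef_rot: [3.141, -0.001, 0.01]
contact_force: [-0.3, -2.0, -5.5]
finger_gap: 0.126
```

jog_arm(steps=[[0,3,0,0,0,0,-1],[0,3,0,0,0,0,-1],[0,0,0,0,0,0,-1]])

```text
t: 34.02
tcp_pos: [0.5106, -0.0695, 0.2624]
eef_rot: [3.142, -0.001, 0.011]
contact_force: [-1.9, -1.4, -6.4]
finger_gap: 0.13
```

jog_arm(steps=[[0,3,0,0,0,0,-1],[0,3,0,0,0,0,-1],[0,0,0,0,0,0,-1]])

```text
t: 34.4
tcp_pos: [0.5106, -0.0724, 0.2624]
eef_rot: [-3.137, -0.001, 0.014]
contact_force: [-2.5, -1.2, -6.0]
finger_gap: 0.126
```

jog_arm(steps=[[0,4,0,0,0,0,-1],[0,4,0,0,0,0,-1]])

```text
t: 34.65
tcp_pos: [0.5106, -0.0726, 0.2624]
eef_rot: [-3.126, 0.0, 0.02]
contact_force: [-4.3, 28.9, -4.1]
finger_gap: 0.129
```

```bash
python3 -c "
from h import *
s=bot.sense();print(s['tcp_pos'],s['contact_force'],s['joint_efforts'].round(1))
im=snap('wrist','wr26.png');cv2.imwrite('pics/wr26c.png',cv2.resize(im[110:300,130:330],None,fx=3.1,fy=3.1,interpolation=cv2.INTER_CUBIC))"
```

```text
[ 0.51061244 -0.07259992  0.26241346] [-4.26055453 28.92635147 -4.05305327] [ 13.9 -77.9  11.  -28.9   8.   -1.3   0.2]
```

View pics/wr26c.png

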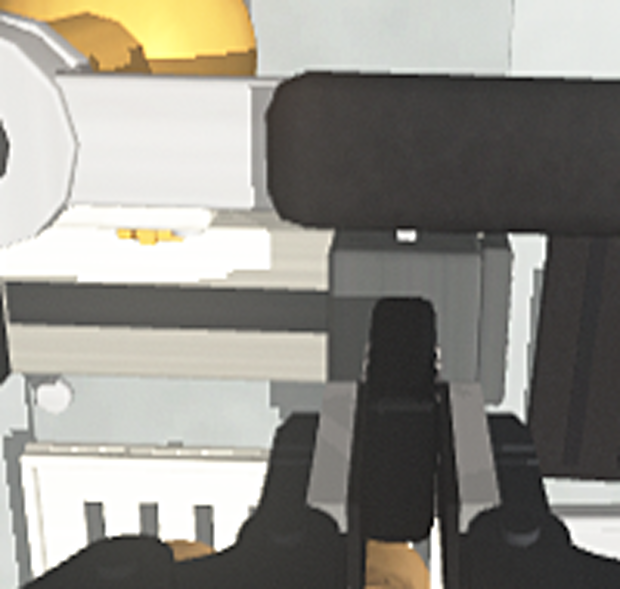

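jog_arm(steps=[[0,0,0,0,0,0,-1],[0,0,0,0,0,0,0],[0,0,0,0,0,0,0],[0,0,0,0,0,0,0.2],[0,0,-35,0,0,0,0.2],[0,0,-40,0,0,0,0.2],[0,0,0,0,0,0,0.2]])

```text
t: 35.58
tcp_pos: [0.5116, -0.0747, 0.3407]
eef_rot: [-3.127, -0.003, 0.02]
contact_force: [0.2, -0.4, 0.1]
finger_gap: 0.604
```

```bash
python3 -c "
from h import *
rows(.4226,-.0159,.33,.9)"
```

```text
now [ 0.5116 -0.0747  0.3407] [-3.127e+00 -3.000e-03  2.000e-02] gap 0.604 t 35.575 n 6
[-14.6, -10.1, 1.9, -0.1, -0.1, -8.4]
[-13.0, -12.1, 1.9, -0.1, -0.1, -8.4]
[-11.1, -13.9, 1.9, -0.1, -0.1, -8.4]
[-8.9, -15.4, 1.9, -0.1, -0.1, -8.4]
[-6.6, -16.5, 1.8, -0.1, -0.1, -8.4]
[-4.1, -17.3, 1.8, -0.1, -0.1, -8.4]
```

jog_arm(steps=[[-15,-10,1,-0.1,-0.1,-8.4,0.2],[-13,-12,1,-0.1,-0.1,-8.4,0.2],[-11,-14,1,-0.1,-0.1,-8.4,0.2],[-9,-15,1,-0.1,-0.1,-8.4,0.2],[-6.5,-16.5,1,-0.1,-0.1,-8.4,0.2],[-4,-17,1,-0.1,-0.1,-8.4,0.2],[0,0,0,0,0,0,0.2],[0,0,0,0,0,0,0.2]])

```text
t: 36.58
tcp_pos: [0.4189, -0.0171, 0.3315]
eef_rot: [-3.138, 0.003, 0.925]
contact_force: [0.3, -1.0, -0.1]
finger_gap: 0.599
```

```bash
python3 - <<'E'
from h import *
rows(.4226,-.0159,.28,.9)
s=bot.sense(); pose=np.r_[s['tcp_pos'],s['eef_rot']]; np.save('w27.npy',pose)
im=snap('wrist','wr27.png')
for r in rings(im,(180,100,350,260)): print(r,wback(pose,r[:2],.251).round(4))
E
```

```text
now [ 0.4189 -0.0171  0.3315] [-3.138e+00  3.000e-03  9.250e-01] gap 0.599 t 36.575 n 2
[1.6, 1.2, 25.8, -0.1, 0.1, 0.7]
[1.6, 1.1, 25.8, -0.1, 0.1, 0.7]Traceback (most recent call last):
  File "<stdin>", line 5, in <module>
  File "h.py", line 37, in rings
    e=cv2.fitEllipse(cv2.convexHull(k)); o.append((e[0][0]+u0,e[0][1]+v0,e[1]))
cv2.error: OpenCV(4.12.0) /io/opencv/modules/imgproc/src/shapedescr.cpp:361: error: (-201:Incorrect size of input array) There should be at least 5 points to fit the ellipse in function 'fitEllipseNoDirect'
```

View pics/wr27.png

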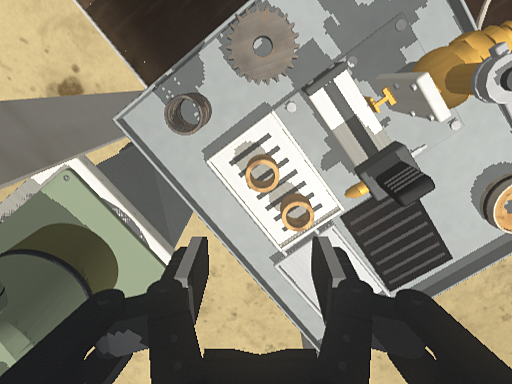

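```bash
sed -i 's/if len(k)>25:/if len(k)>25 and len(cv2.convexHull(k))>5:/' h.py; python3 - <<'E'
from h import *
pose=np.load('w27.npy'); im=cv2.imread('pics/wr27.png')
for r in rings(im,(220,140,330,240)): print(r,wback(pose,r[:2],.251).round(4))
rows(.4230,-.0155,.201,.9)
E
```

```text
(297.5821838378906, 215.87659454345703, (29.800382614135742, 32.548343658447266)) [[ 0.4253 -0.0654  0.251 ]]
(262.2073059082031, 175.54302597045898, (32.74567413330078, 34.094356536865234)) [[ 0.4226 -0.0159  0.251 ]]
now [ 0.4189 -0.017   0.3316] [-3.138e+00  3.000e-03  9.250e-01] gap 0.602 t 36.625 n 3
[1.3, 0.9, 43.5, -0.1, 0.1, 0.5]
[1.3, 0.9, 43.5, -0.1, 0.1, 0.5]
[1.3, 0.8, 43.5, -0.1, 0.1, 0.5]
```

Unmoved. Descend on B and grip.

jog_arm(steps=[[3.5,2.5,35,-0.2,0.2,1.4,0.2],[0,0,45,0,0,0,0.2],[0,0,0,0,0,0,0.2]])

```text
t: 37.0
tcp_pos: [0.4243, -0.0164, 0.2496]
eef_rot: [3.141, -0.001, 0.894]
contact_force: [0.2, -0.4, 1.0]
finger_gap: 0.598
```

```bash
python3 - <<'E'
from h import *
rows(.4228,-.0157,.201,.9)
E
```

```text
now [ 0.4243 -0.0164  0.2496] [ 3.141e+00 -1.000e-03  8.940e-01] gap 0.598 t 37.0 n 1
[-0.5, -1.6, 48.6, 0.0, -0.1, -0.4]
```

jog_arm(steps=[[-0.5,-1.6,25,0,0,0,0.2],[0,0,18,0,0,0,0.2],[0,0,6,0,0,0,0.2],[0,0,0,0,0,0,-1],[0,0,0,0,0,0,-1],[0,0,0,0,0,0,-1],[0,0,0,0,0,0,-1]], force=60)

```text
t: 37.88
tcp_pos: [0.4272, -0.0164, 0.2063]
eef_rot: [3.134, -0.006, 0.888]
contact_force: [0.3, 0.5, -0.7]
finger_gap: 0.308
```

jog_arm(steps=[[0,0,-25,0,0,0,-1],[0,0,-45,0,0,0,-1],[0,0,0,0,0,0,-1]])

```text
t: 38.25
tcp_pos: [0.4264, -0.0162, 0.2786]
eef_rot: [3.134, -0.006, 0.889]
contact_force: [0.0, -0.3, -1.5]
finger_gap: 0.314
```

```bash
python3 - <<'E'
from h import *
rows(.410,-.188,.27,.9)
E
```

```text
now [ 0.4264 -0.0162  0.2786] [ 3.134 -0.006  0.889] gap 0.314 t 38.25 n 4
[-35.9, 23.9, 2.1, 0.1, -0.1, -0.2]
[-36.0, 23.8, 2.1, 0.1, -0.1, -0.2]
[-36.1, 23.7, 2.1, 0.1, -0.1, -0.2]
[-36.1, 23.6, 2.1, 0.1, -0.1, -0.2]
```

jog_arm(steps=[[-36,24,1,0,0,0,-1],[-36,24,1,0,0,0,-1],[-36,24,1,0,0,0,-1],[-33,25,1,0,0,0,-1],[0,0,0,0,0,0,-1],[0,0,0,0,0,0,-1]])

```text
t: 39.0
tcp_pos: [0.4113, -0.1914, 0.2715]
eef_rot: [3.138, -0.005, 0.89]
contact_force: [-0.1, 0.1, -0.6]
finger_gap: 0.314
```

```bash
python3 - <<'E'
from h import *
rows(.412,-.187,.203,.9)
im=snap('wrist','wr28.png')
E
```

```text
now [ 0.4113 -0.1914  0.2715] [ 3.138 -0.005  0.89 ] gap 0.314 t 39.0 n 2
[1.8, -1.3, 34.3, 0.1, -0.1, -0.3]
[1.8, -1.2, 34.3, 0.1, -0.1, -0.3]
```

View pics/wr28.png

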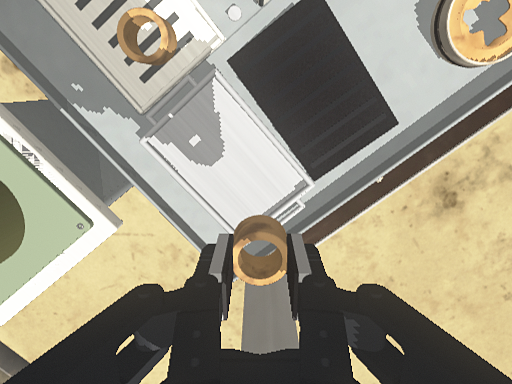

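jog_arm(steps=[[3.6,-2.5,30,0,0,0,-1],[0,0,25,0,0,0,-1],[0,0,11,0,0,0,-1],[0,0,0,0,0,0,-1]])

```text
t: 39.55
tcp_pos: [0.4129, -0.1842, 0.2043]
eef_rot: [3.137, -0.005, 0.895]
contact_force: [-1.7, 0.8, -0.5]
finger_gap: 0.311
```

```bash
python3 - <<'E'
from h import *
rows(.412,-.187,.2015,.9); print(bot.sense()['contact_force'])
E
```

```text
now [ 0.4129 -0.1842  0.2043] [ 3.137 -0.005  0.895] gap 0.311 t 39.55 n 1
[-2.8, 1.0, 2.8, 0.3, -0.3, -0.3]
[-1.72781754  0.7848705  -0.47704052]
```

jog_arm(steps=[[-2,1,3,0,0,0,-1],[0,0,0,0,0,0,-0.1],[0,0,0,0,0,0,-0.1],[0,0,0,0,0,0,0],[0,0,-30,0,0,0,0],[0,0,-50,0,0,0,0.2],[0,0,-30,0,0,0,0.2],[0,0,0,0,0,0,0.2]])

```text
t: 40.55
tcp_pos: [0.412, -0.1865, 0.3166]
eef_rot: [3.134, -0.006, 0.895]
contact_force: [0.7, -0.1, -1.1]
finger_gap: 0.594
```

```bash
python3 - <<'E'
from h import *
rows(.4253,-.0654,.30,.4)
im=snap('wrist','wr29.png')
E
```

```text
now [ 0.412  -0.1865  0.3166] [ 3.134 -0.006  0.895] gap 0.594 t 40.55 n 4
[25.7, -16.4, 4.2, 0.1, -0.1, 7.1]
[23.5, -19.4, 4.2, 0.1, -0.1, 7.1]
[20.9, -22.1, 4.2, 0.1, -0.1, 7.1]
[18.0, -24.5, 4.2, 0.1, -0.1, 7.1]
```

View pics/wr29.png

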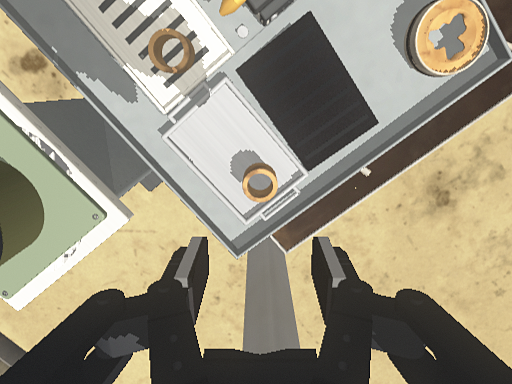

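B stands in the dry tray. Now A.

jog_arm(steps=[[25.5,-16.5,4,0.1,-0.1,7.1,0.2],[23.5,-19.5,4,0.1,-0.1,7.1,0.2],[21,-22,4,0.1,-0.1,7.1,0.2],[18,-24,4,0.1,-0.1,7.1,0.2],[0,0,0,0,0,0,0.2],[0,0,0,0,0,0,0.2]])

```text
t: 41.35
tcp_pos: [0.424, -0.063, 0.2946]
eef_rot: [-3.135, 0.007, 0.384]
contact_force: [-0.5, -0.1, -0.9]
finger_gap: 0.603
```

```bash
python3 - <<'E'
from h import *
rows(.4253,-.0654,.25,.4)
s=bot.sense(); pose=np.r_[s['tcp_pos'],s['eef_rot']]
im=snap('wrist','wr30.png')
for r in rings(im,(200,140,320,240)): print(r,wback(pose,r[:2],.251).round(4))
E
```

```text
now [ 0.424  -0.063   0.2946] [-3.135  0.007  0.384] gap 0.603 t 41.35 n 1
[0.6, 3.0, 44.6, -0.4, 0.4, -0.9]
(263.85560607910156, 193.03093338012695, (36.09817886352539, 38.664546966552734)) [[ 0.4255 -0.0657  0.251 ]]
```

View pics/wr30.png

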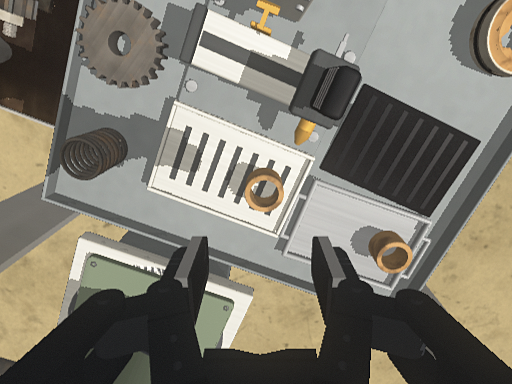

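jog_arm(steps=[[0.5,3,35,-0.4,0.4,-0.9,0.2],[0,0,20,0,0,0,0.2],[0,0,0,0,0,0,0.2]])

```text
t: 41.78
tcp_pos: [0.4252, -0.0679, 0.2381]
eef_rot: [3.14, -0.0, 0.399]
contact_force: [0.8, 0.8, 0.5]
finger_gap: 0.597
```

```bash
python3 - <<'E'
from h import *
rows(.4255,-.0655,.203,.4)
E
```

```text
now [ 0.4252 -0.0679  0.2381] [ 3.14  -0.     0.399] gap 0.597 t 41.775 n 1
[1.2, -2.1, 35.1, 0.1, -0.0, -0.1]
```

jog_arm(steps=[[1,-2,18,0,0,0,0.2],[0,0,12,0,0,0,0.2],[0,0,5,0,0,0,0.2],[0,0,0,0,0,0,-1],[0,0,0,0,0,0,-1],[0,0,0,0,0,0,-1],[0,0,0,0,0,0,-1]])

```text
t: 42.65
tcp_pos: [0.4269, -0.0678, 0.2061]
eef_rot: [3.137, -0.004, 0.397]
contact_force: [-0.4, -1.1, -1.2]
finger_gap: 0.309
```

jog_arm(steps=[[0,0,-25,0,0,0,-1],[0,0,-35,0,0,0,-1],[0,0,0,0,0,0,-1]])

```text
t: 43.02
tcp_pos: [0.4265, -0.0676, 0.2679]
eef_rot: [3.138, -0.004, 0.398]
contact_force: [-0.2, -0.2, -1.0]
finger_gap: 0.303
```

```bash
python3 - <<'E'
from h import *
rows(.410,-.131,.26,.4)
E
```

```text
now [ 0.4265 -0.0676  0.2679] [ 3.138 -0.004  0.398] gap 0.303 t 43.025 n 2
[-19.9, 26.0, 4.0, 0.1, -0.1, -0.1]
[-19.9, 26.0, 4.0, 0.1, -0.1, -0.1]
```

jog_arm(steps=[[-20,26,0,0,0,0,-1],[-19,25,0,0,0,0,-1],[0,0,0,0,0,0,-1],[0,0,0,0,0,0,-1]])

```text
t: 43.52
tcp_pos: [0.4094, -0.1306, 0.2661]
eef_rot: [3.139, -0.003, 0.399]
contact_force: [0.3, 1.0, -0.8]
finger_gap: 0.312
```

```bash
python3 - <<'E'
from h import *
rows(.410,-.131,.2015,.4)
im=snap('wrist','wr31.png')
E
```

```text
now [ 0.4094 -0.1306  0.2661] [ 3.139e+00 -3.000e-03  3.990e-01] gap 0.312 t 43.525 n 2
[0.1, 0.2, 32.3, 0.1, -0.1, -0.0]
[0.2, 0.2, 32.3, 0.1, -0.1, -0.0]
```

View pics/wr31.png

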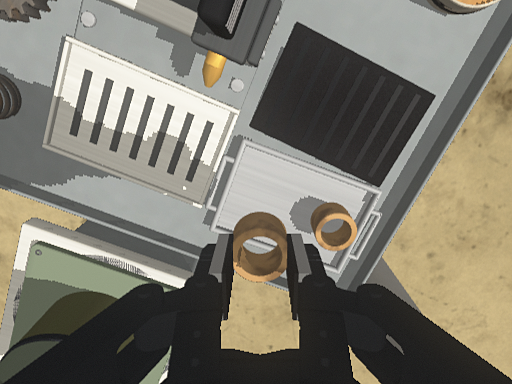

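jog_arm(steps=[[0,0,30,0,0,0,-1],[0,0,24,0,0,0,-1],[0,0,9,0,0,0,-1],[0,0,0,0,0,0,-1]])

```text
t: 44.08
tcp_pos: [0.4106, -0.1283, 0.2016]
eef_rot: [3.139, -0.004, 0.403]
contact_force: [0.4, -0.5, 0.4]
finger_gap: 0.309
```

```bash
python3 - <<'E'
from h import *
rows(.410,-.131,.2015,.4); print(bot.sense()['contact_force'])
E
```

```text
now [ 0.4106 -0.1283  0.2016] [ 3.139 -0.004  0.403] gap 0.309 t 44.075 n 1
[-1.7, 2.3, 0.1, 0.1, -0.2, 0.2]
[ 0.44863688 -0.48458476  0.39261575]
```

jog_arm(steps=[[0,0,1,0,0,0,-1],[0,0,0,0,0,0,-0.15],[0,0,0,0,0,0,-0.15],[0,0,0,0,0,0,-0.1],[0,0,-30,0,0,0,-0.1],[0,0,-50,0,0,0,0],[0,0,-50,0,0,0,0],[0,0,0,0,0,0,0],[0,0,0,0,0,0,0]])

```text
t: 45.2
tcp_pos: [0.41, -0.1279, 0.3362]
eef_rot: [3.138, -0.005, 0.403]
contact_force: [-0.3, -0.1, -0.4]
finger_gap: 0.501
```

```bash
python3 - <<'E'
from h import *
s=bot.sense(); pose=np.r_[s['tcp_pos'],s['eef_rot']];print(pose)
im=snap('wrist','wr32.png')
for r in rings(im,(180,100,400,260)): print(r,wback(pose,r[:2],.245).round(4))
im=snap('side','s32.png');cv2.imwrite('pics/s32c.png',cv2.resize(im[90:240,130:320],None,fx=4,fy=4,interpolation=cv2.INTER_CUBIC))
E
```

```text
[ 0.40999552 -0.12790206  0.33623546  3.13830776 -0.00543083  0.40310827]
(292.63570404052734, 254.39004516601562, (1.5426039695739746, 17.259395599365234)) [[ 0.3499 -0.189   0.245 ]]
(320.5148010253906, 199.48500061035156, (29.6792049407959, 31.78681182861328)) [[ 0.4117 -0.1886  0.245 ]]
(259.89733123779297, 175.86518096923828, (30.95136260986328, 32.43773651123047)) [[ 0.4108 -0.1283  0.245 ]]
```

View pics/wr32.png

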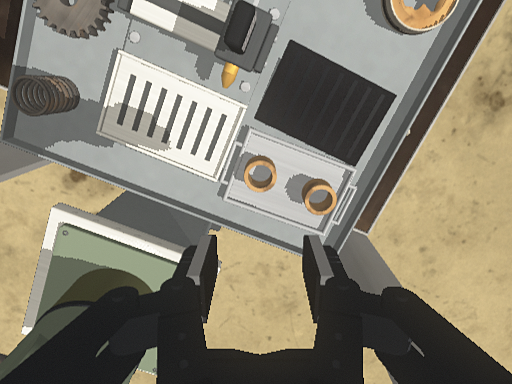

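View pics/s32c.png

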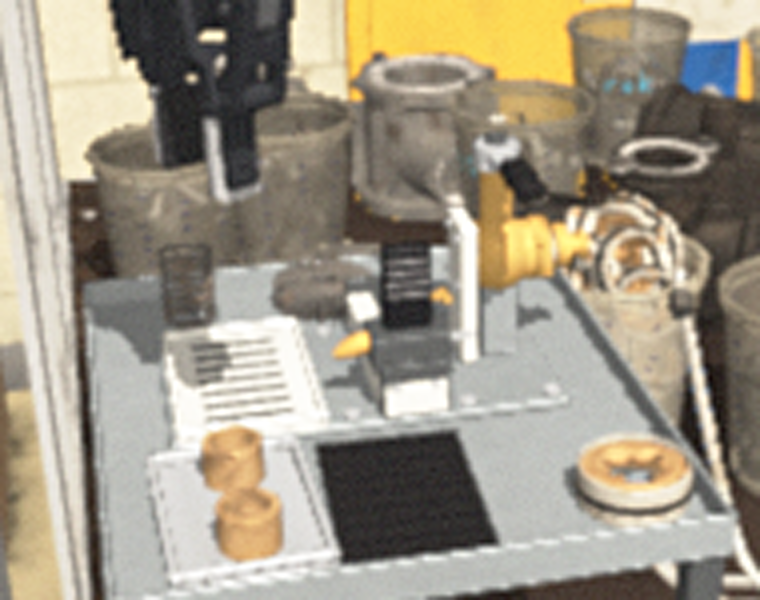

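```bash
python3 - <<'E'
from h import *
print(bot.finish_job())
E
```

```text
the job is handed in; nothing more can be done
None
```

I handed the job in after about 45 s of robot time. The interface reports no verdict, so what follows rests on my own checks.

**What I did:**
- Only two bronze bushes were on the mat. I stood both in the station's tray.
- I slid the nozzle carriage to the clip and nudged it once, because the first stop was about 3 mm past the centre.
- I turned the valve to its open stop and held it there for about 3 s, then turned it back to its shut stop.
- I pushed the carriage to its parked end and moved both bushes to the dry tray.

**Last checks:**

| Check | Result |
|---|---|
| Bushes in the dry tray | Upright, about 2 mm across and ±30 mm along from the floor's centre (limits 33 and 50 mm) |
| Pointer at the clip | About 1.3 mm off its centre before the valve was opened |
| Valve | Would not move further when pushed against either stop; last picture shows the lever shut |
| Carriage | Met its end stop at about 29 N; last picture shows it parked |
| Gripper | Hovering clear, touching nothing |
| Other things on the stand | In place |

**What disagreed:** the fingertips sit about 35 to 40 mm behind the reported TCP. My first grasp therefore closed above a bush, without touching it. I corrected the heights from the pictures, and every grasp after that held.

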